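Set and lock the regulator of a filtration pressure controller

ROBOT

A 6-joint arm with a two-finger parallel gripper is mounted at the origin on the work surface. World frame = base frame: x ahead of the robot, y to its left, z up, the work surface at z = 0. Lengths are in m, angles in degrees, forces in N, time in s.
With the tool pointing down it reaches from about 0.35 to 0.875 m from the base axis. Payload 4.2 kg.
Tool frame: the origin (TCP) lies on the centre line of the jaws, within the pads' length; the fingertips stand 19 mm ahead of it and the grasp point (between the pads) is the TCP; x points along the fingers, y is the direction in which the jaws open and shut, and the axes are right-handed (so a half turn about x gives the same grasp; the last joint's range is limited). The gripper opens to 87 mm and grips with 3 to 60 N. Pads are 19 mm wide; open, the fingers measure 117 mm over their backs; the gripper's body (75 mm by 190 mm) begins 51 mm behind the grasp point.
Start: joints at [87.353, 22.042, 0.453, 0, -68.411, -14.817], TCP at [0.188, 0.596, 0.218] pointing down, gripper open.
Joint ranges: [-179.83, 179.83], [-69.29, 118.12], [-61.27, 80.66], [-181.25, 117.63], [-171.15, -9.14], [-177.46, 177.46]. Speed limits (degrees/s): [159.86, 159.86, 180, 180, 180, 180].

INTERFACE

Orientations are given as a 3x3 rotation matrix whose columns are the frame's x, y, z axes.
In Python, from station import r, viewer, job, spotter gives the robot as it stands.
- The arm moves only by the tool play_rows, never from a script. Its argument "commands" is a list of rows, each an object of numbers: "fingers": the gripper command: -1 is fully open, 1 is shut, values between are in proportion; "tx", "ty", "tz": the shift along the tool's x, y, z normalised to -1 to 1, where 1 is 750 mm; "ax", "ay", "az": the turn, a rotation vector about the tool's x, y, z normalised to -1 to 1, where 1 is pi rad. In form: [{"fingers": .., "tx": .., "ty": .., "tz": .., "ax": .., "ay": .., "az": ..}, ...]. A call has 1 to 5 rows; each row is the pose to reach, as a shift and turn from the pose commanded when the call began, along the tool's axes at that moment, turning the shorter way round; what a row does not reach only later rows make up. A row lasts 1/12 s, in which the tool goes at most 41.7 mm and 7.16 degrees, less where a joint would pass 70% of its speed; a pose out of reach is approached as far as the arm can. A call with a number of a shift or a turn outside -1 to 1 is refused whole. A call with a gripper value outside its range is refused whole. The fingers move at their own pace and stop on an object; the grip force is fixed at half the most. Time passes only in rows, so rows that repeat a pose let the fingers close. It gives the time, the measured TCP pose, the force and the opening at its end, in the units of the state.
- r.sense(): the state, without advancing time (a new reading comes with each control period).
- viewer.capture(name): name is "scene" or "top"; returns a dict with "image" (400x640x3 uint8, red, green, blue), "fx", "fy", "cx", "cy" (pixels), "dist" ([k1, k2, p1, p2, k3] as OpenCV has them; the pictures are not rectified), "R" (3x3) and "t" (3): a world point X has camera coordinates R X + t. Camera axes: x right, y down, z forward; pixel columns grow to the right and rows downward; lengths in m; the calibration is good to about 2 mm. A picture is of the moment at which its call begins. There is no depth.
- job.finish_job(): hands the job in, once; it reports no verdict.
Trained networks look in a picture, given as the dict that the camera call returned (one of the last four; its "shot" number tells which), for a name from the list of things; names that differ only in an ending like _2 or _b are one class to them, and where a whole thing is asked for, a point or a joint stands for the part that bears it (a point fixed in the world has none). Each returns a list of dicts, best first, with "score" (0 to 1); they miss things now and then, are a little off and sometimes report something else, mostly with a low value. They report only what shows in the picture. A call takes as long as a camera call.
- spotter.find_in(name, picture): "uv" ([column, row] in pixels, amid what is visible of it).
- spotter.silhouettes(name, picture): "region" (400x640 bool, what is visible of it) and "uv" ([column, row] in pixels, amid what is visible of it).
The state is a dict: "time_s": time; "joints": joint angles; "joint_velocities": joint speeds; "effort": joint torques, N m; "tcp_pos": TCP position; "ee_rot": TCP orientation; "wrist_force": force on the tool from outside, world axes, zero at the start; "moment": the same for the moment, N m; "gripper_width": opening from 0.0 (shut) to 1.0 (fully open).
Only numpy, scipy, OpenCV 4.12 (cv2) and the standard library are available. Lean on these libraries where they do the work, as an engineer would, in place of code of your own. Each camera call takes 0.05 s, during which the arm holds its last target. There are 200 camera calls.

TASK

Set the pressure for the next filtration on the sloped controller: turn the regulator knob clockwise until the gauge needle points at the triangular set marker on the dial's rim, without running it well past the marker. Then lock the setting by screwing the knurled ring under the knob clockwise until it is tight against its stop, with the needle still on the marker, and let go; leave the labware around it where it is.

Things in the scene. Friction and masses are not known exactly. Their poses are not given: they have to be found in the camera images.
- console: White bench pressure controller, fixed: 240 mm deep (x), 300 wide (y), 163 high at the back, 45 at the front. Origin under its centre, x from the operator's side to its back, z up. Its front panel slopes 30 degrees from level, rising away from the robot, so knob, ring and gauge point up and back at the operator, 30 degrees from vertical. Regulator on the operator's right, gauge on the left.
- knob_axis (a point): Point on the regulator's axis at mid-knob, 47 mm out from the panel. Axes (fixed to the panel): z straight out along the axis, x up the slope, y to the operator's left. The knob is round, black, fluted, 42 mm in diameter, from 34 to 60 mm out from the panel (60 is the regulator's outer end). The wider lock ring ends at 31 mm: fingertips that close on the knob must stay farther out than that.
- ring_axis (a point): Point on the same axis at mid-ring, 22 mm out from the panel; axes as knob_axis. The round knurled brass lock ring is 58 mm in diameter, from 13 to 31 mm out from the panel. Below it a neck (42 mm) and a hexagon nut (54 mm across corners, 7 mm high): free room down to the panel around it. Grip it across its diameter, the knob standing between the fingers. A black line on it shows it turning.
- gauge_centre (a point): Centre of the gauge's window, 30 mm out from the panel; axes as knob_axis. The round gauge is 111 mm over its steel bezel, its centre 150 mm to the left of the regulator's axis and 8 mm higher up the slope. White dial, black scale. Below it a flat switch and a pilot lamp, under 10 mm high.
- knob (a joint): Angle of the regulator knob, rad, 0 to 4.71, growing as it is turned clockwise seen by the operator (a right-handed turn about the inward direction, minus z of knob_axis). Stiff: it takes 0.08 N m and stays where it is left. The ring does not turn with it, nor it with the ring, but a finger that rubs on the knob can still shift it.
- ring (a joint): Angle of the lock ring, rad, growing clockwise in the same sense, 0 to 1.9. It is found loose; 1.9 is tight, a solid stop. It takes 0.12 N m to turn and stays where it is left.
- needle (a joint): Angle of the gauge needle, rad, clockwise from zero pressure (lower left of the dial, 135 degrees left of straight up the panel). It follows the knob one to one: needle = knob. It is behind the gauge's window and cannot be touched.
- marker (a joint): Angle of the set marker, rad, on the same scale and in the same sense as needle: the pressure is set when needle = marker. The marker is a dark triangle, 16 mm wide and 12 mm long, at the dial's rim, pointing inwards; it is behind the window and does not move.
- needle_tip (a point): Point near the end of the slender black gauge needle, 36 mm from the dial's centre.
- marker_tip (a point): Inner point of the triangular set marker, 36 mm from the dial's centre. x axis radially outwards, y in the plane of the dial, anticlockwise as the operator sees it, z out of the dial.
- manifold: Bystander: white filtration manifold with a 96-well plate on it, 110 x 155 x 71 mm, to the right of the controller. Origin under its centre.
- tip_box: Bystander: black pipette tip box, 86 x 124 x 64 mm, to the left of the controller. Origin under its centre.
- tube_rack: Bystander: blue tube rack with capped tubes, 72 x 150 x 91 mm, to the left of the controller, behind the tip box. Origin under its centre.

How it is judged (in metres and radians):
On the way, in this order (a step that is already met when the one before it is completed fails the run):
1. with the lock ring still loose (short of its stop by more than 0.3 rad), the gauge needle is brought to the set marker (within 5 mm) and stays there (distance between needle_tip and marker_tip below 0.005 m and value of joint ring below 1.6 rad and velocity of joint knob between -0.1 and 0.1 rad/s), for 0.3 s.
2. the lock ring is screwed tight against its stop (within 0.08 rad) with the needle on the marker (distance between needle_tip and marker_tip below 0.005 m and value of joint ring above 1.82 rad), for 0.2 s.
At the end, for the whole second after the job is handed in: The needle's tip is within 5 mm of the set marker's point, the lock ring is within 0.08 rad of its tight stop, and the knob is at rest (all of step 2 and velocity of joint knob between -0.05 and 0.05 rad/s); the robot touches nothing.
It fails at once if the needle runs more than 12 mm past the set marker (y of needle_tip in the frame of marker_tip below -0.012 m).
It fails at once if the manifold is shoved by more than 30 mm (distance of manifold from where it was at the start of the episode above 0.03 m).
It fails at once if the tip box is shoved by more than 30 mm (distance of tip_box from where it was at the start of the episode above 0.03 m).
It fails at once if the tube rack is shoved by more than 30 mm (distance of tube_rack from where it was at the start of the episode above 0.03 m).
It also fails if it takes over 72 s, if anything falls off the work surface, if the arm or the gripper's body presses on something with over 40 N, if the wrist force passes 120 N, or if a joint passes its speed limit or range.

## Working session

There is one attempt and no reset: what is moved stays moved. The work goes in short steps, Python scripts to look and compute and a tool call to move; the robot and the scene stay as the last step left them, time stands still between calls to the robot, and variables do not carry over. Pictures are saved under pics/ and viewed, about 8 in all and at most 12, crops included, and the job is handed in when it is done.

Besides the shell and the picture viewer there is one more tool, called after "Request:" as name(argument=value, ...) on one line, values as JSON. play_rows: Moves the arm, as the interface text tells. Its arguments: {"type":"object","properties":{"commands":{"type":"array"}},"required":["commands"]}

```bash
mkdir -p pics; ls; cat > look.py <<'E'
from station import r, viewer, job, spotter
import cv2, numpy as np
E
python3 - <<'E'
from look import *
print(r.sense())
for n in ("scene","top"):
    p=viewer.capture(n)
    cv2.imwrite(f"pics/{n}0.png",p["image"][:,:,::-1])
    print(n,p["fx"],p["fy"],p["cx"],p["cy"],p["dist"],np.round(p["R"],4).tolist(),p["t"])
    for k in ("console","knob_axis","ring_axis","gauge_centre","knob","ring","needle_tip","marker_tip","manifold","tip_box","tube_rack"):
        try: print(k,[(np.round(d["uv"],1).tolist(),round(d["score"],2)) for d in spotter.find_in(k,p)[:2]])
        except Exception as e: print(k,e)
E
```

```text
pics
{'time_s': 0.0, 'joints': array([ 8.73522263e+01,  2.20915497e+01,  3.77512059e-01, -2.77529278e-02,
       -6.84108345e+01, -1.48182308e+01]), 'joint_velocities': array([-0.02395224,  0.00058458,  0.04756783, -0.08782174, -0.00093582,
        0.00588147]), 'effort': array([ 8.84130459e-04, -3.90671754e+01,  1.87402368e+01,  4.21970084e+00,
        1.09022786e-02, -1.92387556e-04]), 'tcp_pos': array([0.18737421, 0.59559603, 0.21723902]), 'ee_rot': array([[-5.50596736e-04, -3.00309734e-01, -9.53841580e-01],
       [-2.15625360e-03, -9.53839151e-01,  3.00310214e-01],
       [-9.99997524e-01,  2.22207417e-03, -1.22363223e-04]]), 'wrist_force': array([ 0.63895793, -0.59410426,  0.3121586 ]), 'moment': array([ 0.04653408, -0.00686659, -0.0011574 ]), 'gripper_width': 0.9987907958324498}
scene 470.60434650225153 470.60434650225153 323.0748202350243 191.74299338283524 [0.02936681 0.         0.         0.         0.        ] [[0.1373, 0.9905, 0.0088], [0.6982, -0.0905, -0.7102], [-0.7026, 0.1037, -0.704]] [-0.12947586 -0.30263555  1.70925702]
console [([306.8, 214.4], 0.63)]
knob_axis []
[... 335 characters left out ...]
1, 237.5], 0.7), ([279.9, 178.4], 0.68)]
top 460.37263115356245 460.37263115356245 323.8176697472113 197.046274463933 [-0.09317727  0.          0.          0.          0.        ] [[0.0156, -0.9998, -0.0094], [-0.9929, -0.0144, -0.1182], [0.118, 0.0112, -0.9929]] [0.05477594 0.55739846 1.42859708]
console [([338.8, 196.6], 0.61)]
knob_axis [([337.5, 194.9], 0.89)]
ring_axis [([338.6, 198.7], 0.91), ([432.0, 214.5], 0.68)]
gauge_centre [([264.0, 160.4], 0.73), ([339.1, 200.8], 0.69)]
knob [([361.1, 214.6], 0.44)]
ring []
needle_tip [([335.9, 193.4], 0.57)]
marker_tip []
manifold [([429.9, 213.7], 0.97), ([338.8, 199.9], 0.2)]
tip_box [([250.7, 209.0], 0.73)]
tube_rack [([262.1, 158.4], 0.98)]
```

```bash
python3 - <<'E'
import cv2,numpy as np
a=cv2.imread("pics/scene0.png")[130:260,180:440];b=cv2.imread("pics/top0.png")[140:270,220:480]
f=lambda i:cv2.resize(i,None,fx=3,fy=2.3*3/2.3*.99,interpolation=cv2.INTER_CUBIC)
cv2.imwrite("pics/c0.png",cv2.resize(np.vstack([a,b]),(600,600) ,interpolation=cv2.INTER_CUBIC))
E
```

```text
(no output)
```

View pics/c0.png

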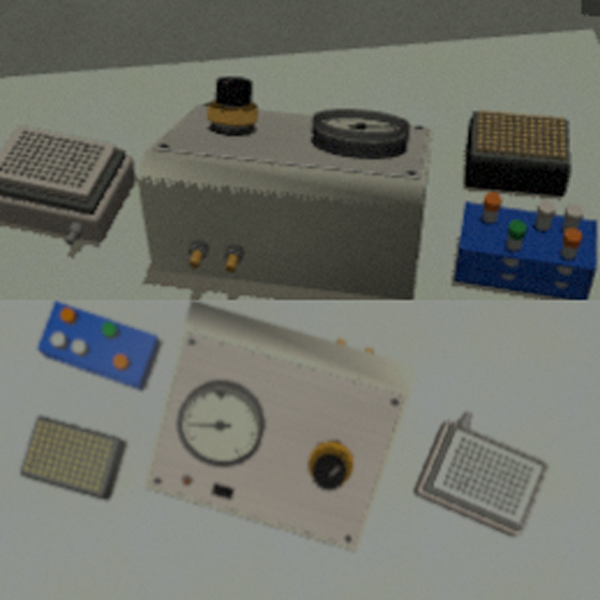

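The top picture shows the gauge at about (315,194), its needle pointing image-left and the marker near the top of the dial. The knob is at about (363,212), and the console is yawed about −15°. Next I fit the console pose and rectify the dial.

```bash
python3 - <<'E'
from look import *
import pickle
P={}
for n in ("scene","top"):
    ims=[]
    for i in range(6):
        p=viewer.capture(n); ims.append(p["image"].astype(float))
    p["mean"]=np.mean(ims,0); P[n]=p
    S={}
    for k in ("console","knob","ring","needle","manifold","tip_box","tube_rack"):
        for d in spotter.silhouettes(k,p)[:2]:
            v,u=np.where(d["region"]); print(n,k,round(d["score"],2),d["uv"],d["region"].sum(),u.min(),u.max(),v.min(),v.max())
pickle.dump(P,open("P.pkl","wb"))
up=lambda n,u,v,w,h,s:cv2.resize(np.clip(P[n]["mean"][v:v+h,u:u+w,::-1],0,255).astype(np.uint8),(w*s,h*s),interpolation=cv2.INTER_CUBIC)
cv2.imwrite("pics/z1.png",np.vstack([up("top",280,150,120,70,6)[:, :],up("scene",260,155,120,30,6)]))
E
```

```text
scene console 0.69 [304.9, 213.3] 9207 239 367 163 259
scene knob 0.65 [278.4, 167.9] 212 273 289 163 176
scene knob 0.44 [309.2, 192.0] 2822 247 364 163 207
scene ring 0.49 [279.7, 178.0] 182 269 291 173 183
scene ring 0.21 [280.6, 166.0] 169 275 289 163 175
scene manifold 0.57 [204.4, 210.9] 2420 170 237 184 234
scene tip_box 0.96 [402.4, 194.9] 1518 382 427 177 214
scene tube_rack 0.8 [404.2, 234.8] 2220 378 438 213 260
top console 0.76 [338.3, 191.7] 8382 282 398 142 247
top knob 0.52 [362.9, 210.4] 178 355 369 207 222
top ring 0.42 [364.0, 206.5] 142 353 372 202 217
top manifold 0.63 [430.6, 213.2] 1721 400 456 190 241
top tip_box 0.79 [251.6, 208.0] 1040 230 273 191 225
top tube_rack 0.58 [264.7, 160.8] 1159 238 288 142 178
```

View pics/z1.png

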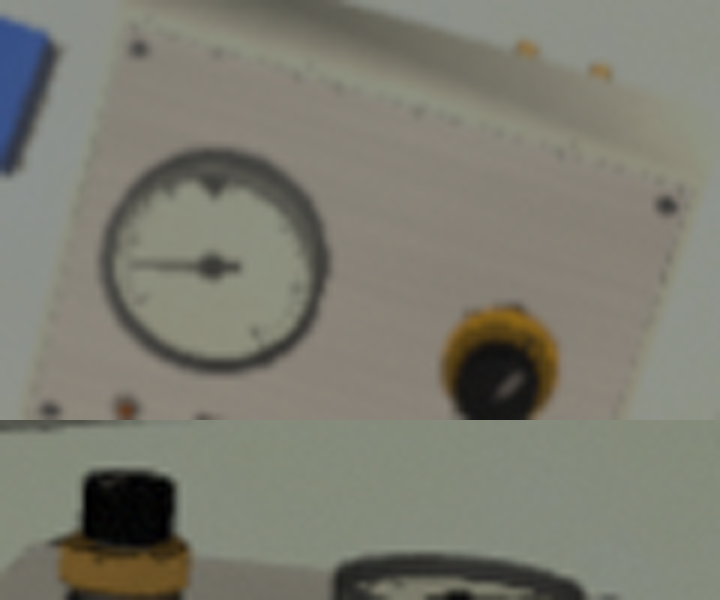

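```bash
cat > geo.py <<'E'
import numpy as np,cv2
from scipy.optimize import least_squares
def frame(yaw):
    c,s=np.cos(yaw),np.sin(yaw); a=np.pi/6
    X=np.array([c*np.cos(a),s*np.cos(a),np.sin(a)]); Y=np.array([-s,c,0.]); return np.c_[X,Y,np.cross(X,Y)]
def proj(p,W):
    K=np.array([[p["fx"],0,p["cx"]],[0,p["fy"],p["cy"]],[0,0,1.]])
    return cv2.projectPoints(np.asarray(W,float).reshape(-1,1,3),cv2.Rodrigues(np.asarray(p["R"]))[0],np.asarray(p["t"]),K,np.asarray(p["dist"]))[0].reshape(-1,2)
th=np.linspace(0,2*np.pi,73)
def cyl(F,K,c,rad,z0,z1):
    return np.vstack([[K+F@[c[0]+rad*np.cos(t),c[1]+rad*np.sin(t),z] for t in th] for z in (z0,z1)])
E
python3 - <<'E'
from geo import *
import pickle
P=pickle.load(open("P.pkl","rb"))
o=-.42
# (cam, feature, side index: 0 umin 1 umax 2 vmin 3 vmax, value)
T=lambda px,off:(px/6+off)+o
ob=[("top","g",0,T(101,280)),("top","g",1,T(329,280)),("top","g",2,T(148,150)),("top","g",3,T(373,150)),
("scene","g",0,T(335,260)),("scene","g",1,T(586,260)),("scene","g",2,T(135,155)),
("scene","r",0,T(60,260)),("scene","r",1,T(189,260)),("scene","k",0,T(83,260)),("scene","k",1,T(176,260)),("scene","k",2,T(50,155)),
("top","r",0,T(441,280)),("top","r",1,T(559,280)),("top","k",0,T(452,280)),("top","k",1,T(541,280)),("top","k",3,222.3)]
shp={"g":((.008,.150),.0555,.0,.030),"k":((0,0),.021,.034,.060),"r":((0,0),.029,.013,.031)}
def res(q):
    F=frame(q[3]);out=[]
    for cam,f,s,v in ob:
        uv=proj(P[cam],cyl(F,q[:3],*shp[f])); b=[uv[:,0].min(),uv[:,0].max(),uv[:,1].min(),uv[:,1].max()]
        out.append(b[s]-v)
    return np.array(out)
s=least_squares(res,[.5,-.07,.1,-.25],loss="soft_l1")
q=s.x;print("base K",q[:3].round(4),"yaw",np.degrees(q[3]),"res",res(q).round(1))
F=frame(q[3]);np.save("q.npy",q)
print("knob top",q[:3]+F@[0,0,.06],"knob mid",q[:3]+F@[0,0,.047]);print(F.round(4).tolist())
# rectify dial at ~0.025 out: 0.25mm/px, up = +X, left = +Y
g=np.arange(-60,60,.25)/1000
U,V=np.meshgrid(-g,-g) # U: Y coord (left positive), V: X coord
W=q[:3]+np.stack([V+.008,U+.150,np.full_like(U,.022)],-1).reshape(-1,3)@F.T
uv=proj(P["top"],W).reshape(*U.shape,2).astype(np.float32)
im=cv2.remap(P["top"]["mean"].astype(np.float32),uv[...,0],uv[...,1],cv2.INTER_CUBIC)
cv2.imwrite("pics/dial1.png",np.clip(im[...,::-1]*1.4,0,255).astype(np.uint8))
E
```

```text
base K [ 0.5175 -0.0578  0.1089] yaw -15.4196806008351 res [-0.2  0.2 -0.4  0.5 -0.7  0.4 -0.1  0.1  0.7 -0.4  0.5  0.3  0.   0.4
  0.   0.3  0.1]
knob top [ 0.48858335 -0.0497736   0.16090131] knob mid [ 0.49484937 -0.05150187  0.14964298]
[[0.8349, 0.2659, -0.482], [-0.2303, 0.964, 0.1329], [0.5, 0.0, 0.866]]
```

View pics/dial1.png

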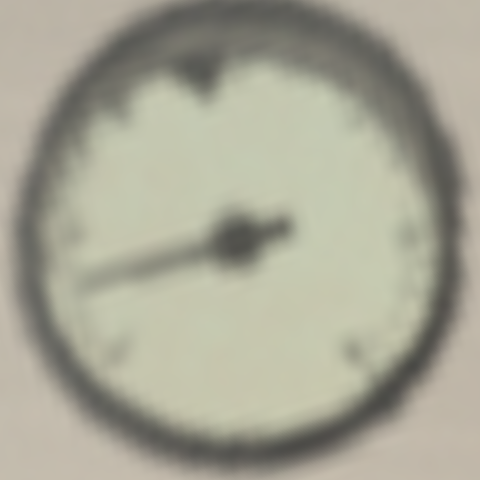

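Dial reading: needle 29.2° (0.51 rad) and marker 121.6° (2.12 rad), so the knob must turn about 92° clockwise. The marker tip comes out 36 mm from the hub as it should, and the pose fit has residuals under 0.7 px. Next is a move helper.

```bash
cat > mv.py <<'E'
import sys
from geo import *
from station import r
from scipy.spatial.transform import Rotation as Ro
q=np.load("q.npy");F=frame(q[3])
R0=np.c_[-F[:,2],-F[:,0],np.cross(-F[:,2],-F[:,0])]
def T(out,roll,dx=0,dy=0): return q[:3]+F@[dx,dy,out], R0@Ro.from_euler("x",roll,degrees=True).as_matrix()
def row(cur,tgt):
    d=cur[1].T@(tgt[0]-cur[0])/.75; a=Ro.from_matrix(cur[1].T@tgt[1]).as_rotvec()/np.pi
    return dict(zip(("tx","ty","tz","ax","ay","az"),(round(float(x),4) for x in (*d,*a))))
def cur():
    s=r.sense(); return s["tcp_pos"],s["ee_rot"],s
E
python3 - <<'E'
from mv import *
p,R,s=cur()
w=np.array([.42,.25,.32]);t=T(.13,-46)
m=Ro.from_matrix(R)*Ro.from_rotvec(.6*(Ro.from_matrix(R).inv()*Ro.from_matrix(t[1])).as_rotvec())
print(row((p,R),(w,m.as_matrix())), np.degrees(Ro.from_matrix(R.T@t[1]).as_rotvec()));print(row((p,R),t),t[0])
E
```

```text
{'tx': -0.1355, 'ty': 0.3473, 'tz': -0.4342, 'ax': 0.1366, 'ay': 0.0941, 'az': -0.04} [ 40.97605945  28.22360767 -11.99138016]
{'tx': -0.0042, 'ty': 0.7028, 'tz': -0.5947, 'ax': 0.2276, 'ay': 0.1568, 'az': -0.0666} [ 0.4548432  -0.04046755  0.22152308]
```

Request:
play_rows(commands=[{"fingers": -1,"tx": -0.1355,"ty": 0.3473,"tz": -0.4342,"ax": 0.1366,"ay": 0.0941,"az": -0.04},{"fingers": -1,"tx": -0.1355,"ty": 0.3473,"tz": -0.4342,"ax": 0.1366,"ay": 0.0941,"az": -0.04},{"fingers": -1,"tx": -0.1355,"ty": 0.3473,"tz": -0.4342,"ax": 0.1366,"ay": 0.0941,"az": -0.04},{"fingers": -1,"tx": -0.1355,"ty": 0.3473,"tz": -0.4342,"ax": 0.1366,"ay": 0.0941,"az": -0.04},{"fingers": -1,"tx": -0.1355,"ty": 0.3473,"tz": -0.4342,"ax": 0.1366,"ay": 0.0941,"az": -0.04}])

```text
time_s: 2.92
tcp_pos: [0.3003, 0.4261, 0.2674]
ee_rot: [[0.314, -0.644, -0.698], [-0.039, -0.743, 0.668], [-0.949, -0.182, -0.259]]
wrist_force: [-0.1, -0.1, 0.1]
gripper_width: 0.997
```

```bash
python3 - <<'E'
from mv import *
p,R,s=cur()
print(p,s["joints"].round(1),row((p,R),(np.array([.42,.25,.32]),T(.13,-46)[1])),row((p,R),T(.13,-46)))
E
```

```text
[0.30034635 0.42609151 0.26739174] [ 83.2   6.6 -23.2  21.  -62.  -45.7] {'tx': -0.0072, 'ty': 0.059, 'tz': -0.2863, 'ax': 0.0909, 'ay': 0.0616, 'az': -0.0263} {'tx': 0.1472, 'ty': 0.3409, 'tz': -0.5434, 'ax': 0.0909, 'ay': 0.0616, 'az': -0.0263}
```

Request:
play_rows(commands=[{"fingers": -1,"tx": -0.0072,"ty": 0.059,"tz": -0.2863,"ax": 0.0909,"ay": 0.0616,"az": -0.0263},{"fingers": -1,"tx": -0.0072,"ty": 0.059,"tz": -0.2863,"ax": 0.0909,"ay": 0.0616,"az": -0.0263},{"fingers": -1,"tx": -0.0072,"ty": 0.059,"tz": -0.2863,"ax": 0.0909,"ay": 0.0616,"az": -0.0263},{"fingers": -1,"tx": -0.0072,"ty": 0.059,"tz": -0.2863,"ax": 0.0909,"ay": 0.0616,"az": -0.0263},{"fingers": -1,"tx": -0.0072,"ty": 0.059,"tz": -0.2863,"ax": 0.0909,"ay": 0.0616,"az": -0.0263}])

```text
time_s: 3.33
tcp_pos: [0.4145, 0.2593, 0.3171]
ee_rot: [[0.48, -0.771, -0.419], [-0.131, -0.536, 0.834], [-0.867, -0.346, -0.358]]
wrist_force: [1.1, 0.6, 1.0]
gripper_width: 0.998
```

```bash
python3 - <<'E'
from mv import *
p,R,s=cur()
print(p,s["joints"].round(1),row((p,R),T(.13,-46)))
E
```

```text
[0.41450869 0.25927001 0.31711589] [ 67.6  -3.1 -33.9  34.7 -60.2 -54.8] {'tx': 0.1887, 'ty': 0.2167, 'tz': -0.3103, 'ax': 0.0009, 'ay': 0.001, 'az': -0.0003}
```

Request:
play_rows(commands=[{"fingers": -1,"tx": 0.1887,"ty": 0.2167,"tz": -0.3103,"ax": 0,"ay": 0,"az": 0},{"fingers": -1,"tx": 0.1887,"ty": 0.2167,"tz": -0.3103,"ax": 0,"ay": 0,"az": 0},{"fingers": -1,"tx": 0.1887,"ty": 0.2167,"tz": -0.3103,"ax": 0,"ay": 0,"az": 0},{"fingers": -1,"tx": 0.1887,"ty": 0.2167,"tz": -0.3103,"ax": 0,"ay": 0,"az": 0},{"fingers": -1,"tx": 0.1887,"ty": 0.2167,"tz": -0.3103,"ax": 0,"ay": 0,"az": 0}])

```text
time_s: 3.75
tcp_pos: [0.44, 0.0625, 0.2541]
ee_rot: [[0.481, -0.77, -0.418], [-0.129, -0.534, 0.835], [-0.867, -0.348, -0.357]]
wrist_force: [0.7, -1.3, 0.6]
gripper_width: 0.997
```

```bash
python3 - <<'E'
from mv import *
p,R,s=cur()
print(p,s["joints"].round(1),row((p,R),T(.13,-46)))
E
```

```text
[0.43998379 0.06246239 0.2540599 ] [ 42.7 -10.9 -50.9  40.5 -40.4 -41.2] {'tx': 0.0649, 'ty': 0.0732, 'tz': -0.1075, 'ax': 0.0003, 'ay': 0.0013, 'az': 0.0003}
```

Request:
play_rows(commands=[{"fingers": -1,"tx": 0.0649,"ty": 0.0732,"tz": -0.1075,"ax": 0,"ay": 0.0013,"az": 0},{"fingers": -1,"tx": 0.0649,"ty": 0.0732,"tz": -0.1075,"ax": 0,"ay": 0.0013,"az": 0},{"fingers": -1,"tx": 0.0649,"ty": 0.0732,"tz": -0.1075,"ax": 0,"ay": 0.0013,"az": 0},{"fingers": -1,"tx": 0.0649,"ty": 0.0732,"tz": -0.1075,"ax": 0,"ay": 0.0013,"az": 0},{"fingers": -1,"tx": 0.0649,"ty": 0.0732,"tz": -0.1075,"ax": 0,"ay": 0.0013,"az": 0}])

```text
time_s: 4.17
tcp_pos: [0.4547, -0.0409, 0.2214]
ee_rot: [[0.48, -0.774, -0.413], [-0.137, -0.531, 0.837], [-0.866, -0.346, -0.361]]
wrist_force: [0.3, 0.1, 0.3]
gripper_width: 1.0
```

```bash
python3 - <<'E'
from mv import *
from look import viewer
p,R,s=cur()
print(p,s["joints"].round(1),row((p,R),T(.13,-46)),row((p,R),T(.056,-46)))
a=viewer.capture("top")["image"][150:230,300:420,::-1];b=viewer.capture("scene")["image"][110:200,230:350,::-1]
cv2.imwrite("pics/n1.png",cv2.resize(np.vstack([a,b]),(420,595),interpolation=cv2.INTER_CUBIC))
E
```

```text
[ 0.45470466 -0.04087554  0.22139425] [ 22.2  -9.  -55.4  44.5 -26.1 -29.4] {'tx': -0.0001, 'ty': -0.0005, 'tz': 0.0003, 'ax': -0.0009, 'ay': -0.0007, 'az': -0.001} {'tx': 0.0985, 'ty': -0.0008, 'tz': 0.0005, 'ax': -0.0009, 'ay': -0.0007, 'az': -0.001}
```

View pics/n1.png

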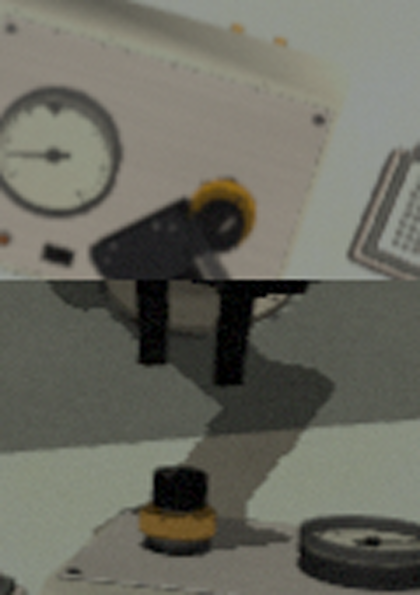

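The fingers stand open in line with the regulator axis, and the gauge is still in view. I move in so the fingertips are about 37 mm out from the panel.

Request:
play_rows(commands=[{"fingers": -1,"tx": 0.03,"ty": -0.0008,"tz": 0.0005,"ax": 0,"ay": 0,"az": 0},{"fingers": -1,"tx": 0.06,"ty": -0.0008,"tz": 0.0005,"ax": 0,"ay": 0,"az": 0},{"fingers": -1,"tx": 0.085,"ty": -0.0008,"tz": 0.0005,"ax": 0,"ay": 0,"az": 0},{"fingers": -1,"tx": 0.0985,"ty": -0.0008,"tz": 0.0005,"ax": 0,"ay": 0,"az": 0},{"fingers": -1,"tx": 0.0985,"ty": -0.0008,"tz": 0.0005,"ax": 0,"ay": 0,"az": 0}])

```text
time_s: 4.68
tcp_pos: [0.4879, -0.0455, 0.1626]
ee_rot: [[0.47, -0.776, -0.42], [-0.141, -0.536, 0.833], [-0.871, -0.332, -0.361]]
wrist_force: [0.6, -1.4, -0.3]
gripper_width: 0.999
```

```bash
python3 - <<'E'
from mv import *
p,R,s=cur()
print(p,s["joints"].round(1),row((p,R),T(.056,-46)),F.T@(p-q[:3]))
E
```

```text
[ 0.48789424 -0.04546507  0.16262838] [  2.3  -0.2 -61.2  84.4  -9.2 -53.7] {'tx': 0.0086, 'ty': 0.003, 'tz': -0.0043, 'ax': 0.0016, 'ay': 0.0002, 'az': -0.0048} [-0.00070387  0.00397022  0.06240063]
```

The wrist has reached its limits: j3 is at −61.2° and j5 at −9.2°. Holding the tool steeper, tilted about the jaw axis, should free it. I'll fit a kinematic model from the logged states and plan with that.

```bash
cat > kin.py <<'E'
import numpy as np
from scipy.optimize import least_squares
from scipy.spatial.transform import Rotation as Ro
LO=np.array([-179.83,-69.29,-61.27,-181.25,-171.15,-177.46]);HI=np.array([179.83,118.12,80.66,117.63,-9.14,177.46])
E=lambda a,d:Ro.from_euler(a,d,degrees=True).as_matrix()
def fk(q,m,s4=1,s6=1):
    dy,h,a,ux,uz,fx,fz,tl,c=m
    A=E("z",q[0]);B=E("y",q[1]);G=E("y",q[1]-q[2])
    R=A@G@E("x",s4*q[3])@E("y",-q[4])@E("x",s6*q[5])@E("x",c)
    return A@(np.array([a,dy,h])+B@[ux,0,uz]+G@[fx,0,fz])+R[:,0]*tl,R
E
cat > fit.py <<'E'
from kin import *
D=[([87.35,22.09,.378,-.028,-68.41,-14.82],[.18737,.5956,.21724],[[0,-.3003,-.9538],[-.002,-.9538,.3003],[-1,.0022,0]]),
([83.2,6.6,-23.2,21,-62,-45.7],[.30034,.42609,.26739],[[.314,-.644,-.698],[-.039,-.743,.668],[-.949,-.182,-.259]]),
([67.6,-3.1,-33.9,34.7,-60.2,-54.8],[.4145,.2593,.3171],[[.48,-.771,-.419],[-.131,-.536,.834],[-.867,-.346,-.358]]),
([42.7,-10.9,-50.9,40.5,-40.4,-41.2],[.44,.0625,.2541],[[.481,-.77,-.418],[-.129,-.534,.835],[-.867,-.348,-.357]]),
([22.2,-9,-55.4,44.5,-26.1,-29.4],[.4547,-.0409,.2214],[[.48,-.774,-.413],[-.137,-.531,.837],[-.866,-.346,-.361]]),
([2.3,-.2,-61.2,84.4,-9.2,-53.7],[.48789,-.04547,.16263],[[.47,-.776,-.42],[-.141,-.536,.833],[-.871,-.332,-.361]])]
best=None
for s4 in (1,-1):
  for s6 in (1,-1):
    for c in (0,90,180,270):
      def res(m):
        o=[]
        for q,p,R in D:
            P,Q=fk(q,m,s4,s6); o+=[*(P-p),*(.1*(Q-np.array(R)).ravel())]
        return np.r_[o,1e-3*(m[2]),1e-3*m[3]]
      s=least_squares(res,[0,.3,0,0,.3,.3,0,.2,c],x_scale=[.1]*8+[50])
      if best is None or s.cost<best[0]: best=(s.cost,s4,s6,s.x,res(s.x))
print(best[:3],best[3].round(4),np.abs(best[4]).max()); print(best[4][:72].reshape(6,12)[:,:3].round(4))
np.save("m.npy",np.r_[best[3],best[1],best[2]])
E
python3 fit.py
```

```text
(np.float64(0.006913700825182859), -1, -1) [-1.071000e-01  9.240000e-02  6.000000e-04  9.930000e-02  5.624000e-01
  2.866000e-01  9.990000e-02  3.392000e-01  2.699923e+02] 0.09617363284748533
[[-0.0525  0.0053  0.0065]
 [-0.0327  0.0067 -0.0053]
 [-0.0128 -0.0057 -0.0129]
 [-0.0016  0.002   0.0075]
 [ 0.0083  0.0011  0.0093]
 [ 0.0001 -0.0962 -0.0052]]
```

```bash
cat > kin.py <<'E'
import numpy as np
from scipy.optimize import least_squares
from scipy.spatial.transform import Rotation as Ro
LO=np.array([-179.83,-69.29,-61.27,-181.25,-171.15,-177.46]);HI=np.array([179.83,118.12,80.66,117.63,-9.14,177.46])
E=lambda a,d:Ro.from_euler(a,d,degrees=True).as_matrix()
def fk(q,m,s4,s6):
    dy,h,a,ux,uz,fx,fz,tl,c,wy,wz,ty,tz=m
    A=E("z",q[0]);B=E("y",q[1]);G=E("y",q[1]-q[2]);W=A@G@E("x",s4*q[3]);V=W@E("y",-q[4])
    R=V@E("x",s6*q[5])@E("x",c)
    return A@(np.array([a,dy,h])+B@[ux,0,uz]+G@[fx,0,fz])+W@[0,wy,wz]+V@[tl,ty,tz],R
E
sed -i 's/return np.r_.*/return np.r_[o,1e-3*m[:8],1e-3*m[9:]]/; s/,c\],x_scale.*/,c,0,0,0,0],x_scale=[.1]*8+[50]+[.1]*4)/' fit.py
cat >> fit.py <<'E'
print((best[4][:72].reshape(6,12)[:,3:]*10).round(3))
E
python3 fit.py
```

```text
(np.float64(7.923526016072155e-07), -1, -1) [-8.000000e-04  1.602000e-01 -4.000000e-04  6.000000e-04  5.647000e-01
  4.213000e-01  2.000000e-04  3.108000e-01  2.699923e+02 -7.960000e-02
  5.000000e-04 -7.960000e-02  2.000000e-04] 0.0005647369492586359
[[ 0.0002 -0.      0.0001]
 [-0.0003  0.0002 -0.0003]
 [ 0.0003 -0.0003  0.0002]
 [-0.0001  0.0003  0.0002]
 [-0.0001  0.     -0.0003]
 [ 0.     -0.      0.0001]]
[[-0.001  0.    -0.    -0.    -0.    -0.     0.    -0.    -0.   ]
 [-0.     0.001 -0.    -0.001 -0.001 -0.001  0.     0.    -0.   ]
 [ 0.     0.     0.    -0.     0.001  0.    -0.     0.    -0.   ]
 [ 0.     0.    -0.001  0.    -0.001 -0.    -0.     0.     0.   ]
 [-0.    -0.001  0.001 -0.     0.001 -0.    -0.001  0.001  0.   ]
 [ 0.001 -0.     0.001  0.001  0.001  0.     0.    -0.002  0.   ]]
```

The model fits to within 0.6 mm and shows an offset wrist of about 160 mm. Next I scan the grasps for reachability.

```bash
cat > ik.py <<'E'
from mv import *
import kin
from kin import LO,HI
_m=np.load("m.npy")
FK=lambda j:kin.fk(j,_m[:13],_m[13],_m[14])
def ik(p,R,j0):
    def f(j):
        P,Q=FK(j); return np.r_[(P-p)*10,Ro.from_matrix(R.T@Q).as_rotvec()]
    s=least_squares(f,np.clip(j0,LO+.5,HI-.5),bounds=(LO+.3,HI-.3),x_scale=50,max_nfev=80)
    return s.x,np.abs(s.fun).max()
def G(out,roll,alpha,depth_ref=None):
    """jaw axis in panel plane at roll (0: along -X, +90 cw); tool tilted by alpha about jaw axis"""
    p,R=T(out,roll); return p,R@Ro.from_euler("y",alpha,degrees=True).as_matrix()
E
cat > scan.py <<'E'
from ik import *
rng=np.random.default_rng(0)
st=[np.array([22.2,-9,-55.4,44.5,-26.1,-29.4])]+[LO+(HI-LO)*rng.random(6)*np.array([.3,.6,.6,1,1,1])+np.array([126-50+30,0,0,0,0,0])*0 for _ in range(0)]
for _ in range(14):
    st.append(np.array([rng.uniform(-90,90),rng.uniform(-30,40),rng.uniform(-60,20),rng.uniform(-180,117),rng.uniform(-120,-10),rng.uniform(-170,170)]))
for alpha in (0,15,-15):
  for roll in range(-180,180,30):
    o=[]
    for out in (.056,.034):
      best=[]
      for j0 in st:
        j,e=ik(*G(out,roll,alpha),j0)
        if e<2e-3 and not any(np.abs(j-b).max()<5 for b in best): best.append(j)
      o.append([b.round(0).astype(int).tolist() for b in best])
    if o[0] or o[1]: print(alpha,roll,o)
E
time timeout 560 python3 scan.py
```

```text
15 -180 [[[13, 1, -47, 1, -9, 155]], []]
15 0 [[[17, 4, -59, 73, -30, -103]], [[13, 7, -59, 83, -27, -109]]]
15 30 [[[22, 5, -51, 47, -33, -112]], [[20, 8, -52, 53, -30, -115]]]
15 60 [[[21, 6, -44, 29, -35, -122]], [[20, 8, -45, 32, -31, -124]]]
15 90 [[[18, 5, -39, 15, -34, -135]], [[17, 8, -39, 16, -31, -135]]]
15 120 [[[14, 4, -37, 3, -30, -150]], [[13, 7, -37, 3, -27, -149]]]
15 150 [[[12, 3, -39, -4, -23, -170]], [[11, 6, -38, -6, -20, -168]]]
-15 -180 [[[17, 4, -59, 73, -30, 77]], [[13, 7, -59, 83, -27, 71]]]
-15 -150 [[[22, 5, -51, 47, -33, 68]], [[20, 8, -52, 53, -30, 65]]]
-15 -120 [[[21, 6, -44, 29, -35, 58]], [[20, 8, -45, 32, -31, 56]]]
-15 -90 [[[18, 5, -39, 15, -34, 45]], [[17, 8, -39, 16, -31, 45]]]
-15 -60 [[[14, 4, -37, 3, -30, 30]], [[13, 7, -37, 3, -27, 31]]]
-15 -30 [[[12, 3, -39, -4, -23, 10]], [[11, 6, -38, -6, -20, 12]]]
-15 0 [[[13, 1, -47, 1, -9, -25]], []]
real	1m30.040s
user	1m30.216s
sys	0m0.225s
```

```bash
cat > nxt.py <<'E'
from ik import *
import sys
def show(*tg):
    p,R,s=cur(); c=(p,R); print("now",(F.T@(p-q[:3])).round(4),s["joints"].round(1),s["gripper_width"].round(3))
    for g in tg: print(row(c,g))
def path(c,g,j0,n=8):
    d=Ro.from_matrix(c[1].T@g[1]).as_rotvec(); j=j0
    for k in range(1,n+1):
        P=c[0]+(g[0]-c[0])*k/n; R=c[1]@Ro.from_rotvec(d*k/n).as_matrix(); j,e=ik(P,R,j); print(j.round(0).astype(int).tolist(),"%.4f"%e)
    return j
E
python3 - <<'E'
from nxt import *
p,R,s=cur()
a=T(.14,-46);g=G(.12,-150,-15);k=G(.056,-150,-15);k2=G(.056,-58,-15)
show(a)
j=path((p,R),a,s["joints"],4);print();j=path(a,g,j);print(row(a,g));j=path(g,k,j,3);j=path(k,k2,j,4);print(row(g,k),row(k,k2))
E
```

```text
Traceback (most recent call last):
  File "nxt.py", line 4, in show
    p,R,s=cur(); c=(p,R); print("now",(F.T@(p-q[:3])).round(4),s["joints"].round(1),s["gripper_width"].round(3))
                                                                                    ^^^^^^^^^^^^^^^^^^^^^^^^
AttributeError: 'float' object has no attribute 'round'
```

```bash
sed -i 's/s\["gripper_width"\].round(3)/round(s["gripper_width"],3)/; s/^from geo/import os\nfrom geo/; ' nxt.py; sed -i 's/^from ik import \*/from ik import *\nfrom kin import least_squares/' nxt.py
python3 - <<'E'
from nxt import *
p,R,s=cur()
a=T(.14,-46);g=G(.12,-150,-15);k=G(.056,-150,-15);k2=G(.056,-58,-15)
show(a)
j=path((p,R),a,s["joints"],4);print();j=path(a,g,j);print(row(a,g));j=path(g,k,j,3);j=path(k,k2,j,4);print(row(g,k),row(k,k2))
E
```

```text
now [-0.0007  0.004   0.0624] [  2.3  -0.2 -61.2  84.4  -9.2 -53.7] 0.999
{'tx': -0.1034, 'ty': 0.0047, 'tz': -0.0043, 'ax': 0.0016, 'ay': 0.0002, 'az': -0.0048}
[12, -3, -60, 65, -15, -42] 0.0000
[17, -5, -58, 54, -20, -35] 0.0000
[21, -8, -56, 47, -24, -31] 0.0000
[24, -10, -54, 42, -28, -28] 0.0000

[25, -9, -52, 37, -31, -11] 0.0000
[25, -8, -50, 34, -33, 5] 0.0000
[26, -7, -48, 32, -36, 19] 0.0000
[26, -6, -47, 31, -38, 32] 0.0000
[27, -4, -46, 31, -40, 44] 0.0000
[27, -3, -46, 33, -42, 55] 0.0000
[28, -2, -46, 35, -43, 66] 0.0000
[29, -2, -47, 37, -44, 75] 0.0000
{'tx': 0.0267, 'ty': -0.0, 'tz': -0.0, 'ax': -0.5741, 'ay': -0.059, 'az': 0.0756}
[27, 1, -48, 40, -40, 74] 0.0000
[25, 3, -50, 43, -37, 71] 0.0000
[22, 5, -51, 47, -33, 68] 0.0000
[22, 6, -45, 33, -35, 61] 0.0000
[20, 6, -41, 21, -35, 52] 0.0000
[17, 5, -38, 11, -33, 41] 0.0000
[14, 4, -37, 3, -30, 28] 0.0000
{'tx': 0.0824, 'ty': 0.0, 'tz': -0.0221, 'ax': 0.0, 'ay': 0.0, 'az': 0.0} {'tx': 0.0, 'ty': 0.0, 'tz': 0.0, 'ax': 0.4937, 'ay': 0.0, 'az': -0.1323}
```

Request:
play_rows(commands=[{"fingers": -1,"tx": -0.03,"ty": 0.002,"tz": -0.002,"ax": 0,"ay": 0,"az": 0},{"fingers": -1,"tx": -0.06,"ty": 0.004,"tz": -0.003,"ax": 0,"ay": 0,"az": 0},{"fingers": -1,"tx": -0.09,"ty": 0.0047,"tz": -0.0043,"ax": 0,"ay": 0,"az": 0},{"fingers": -1,"tx": -0.1034,"ty": 0.0047,"tz": -0.0043,"ax": 0.0,"ay": 0,"az": -0.0048},{"fingers": -1,"tx": -0.1034,"ty": 0.0047,"tz": -0.0043,"ax": 0,"ay": 0,"az": -0.0048}])

```text
time_s: 5.1
tcp_pos: [0.4491, -0.0344, 0.2355]
ee_rot: [[0.49, -0.764, -0.419], [-0.119, -0.535, 0.837], [-0.863, -0.36, -0.353]]
wrist_force: [-0.4, 0.9, 0.5]
gripper_width: 1.002
```

```bash
python3 -c "
from nxt import *
show(G(.13,-150,-15))"
```

```text
now [0.0008 0.0043 0.1457] [ 24.5 -11.1 -54.1  40.8 -28.5 -26.9] 1.002
{'tx': 0.0208, 'ty': 0.0052, 'tz': -0.0033, 'ax': -0.5736, 'ay': -0.0617, 'az': 0.0811}
```

Request:
play_rows(commands=[{"fingers": -1,"tx": 0.0208,"ty": 0.0052,"tz": -0.0033,"ax": -0.5736,"ay": -0.0617,"az": 0.0811},{"fingers": -1,"tx": 0.0208,"ty": 0.0052,"tz": -0.0033,"ax": -0.5736,"ay": -0.0617,"az": 0.0811},{"fingers": -1,"tx": 0.0208,"ty": 0.0052,"tz": -0.0033,"ax": -0.5736,"ay": -0.0617,"az": 0.0811},{"fingers": -1,"tx": 0.0208,"ty": 0.0052,"tz": -0.0033,"ax": -0.5736,"ay": -0.0617,"az": 0.0811},{"fingers": -1,"tx": 0.0208,"ty": 0.0052,"tz": -0.0033,"ax": -0.5736,"ay": -0.0617,"az": 0.0811}])

```text
time_s: 5.52
tcp_pos: [0.4554, -0.0436, 0.218]
ee_rot: [[0.389, -0.407, -0.826], [-0.151, -0.913, 0.379], [-0.909, -0.023, -0.417]]
wrist_force: [1.1, 0.4, 0.6]
gripper_width: 0.996
```

```bash
python3 -c "
from nxt import *
show(G(.12,-150,-15))"
```

```text
now [-0.0006 -0.0029  0.1263] [ 24.4  -6.4 -48.8  32.2 -34.1  16.5] 0.996
{'tx': 0.0081, 'ty': -0.0044, 'tz': -0.001, 'ax': -0.3754, 'ay': -0.0381, 'az': 0.0507}
```

Request:
play_rows(commands=[{"fingers": -1,"tx": 0.0081,"ty": -0.0044,"tz": -0.001,"ax": -0.3754,"ay": -0.0381,"az": 0.0507},{"fingers": -1,"tx": 0.0081,"ty": -0.0044,"tz": -0.001,"ax": -0.3754,"ay": -0.0381,"az": 0.0507},{"fingers": -1,"tx": 0.0081,"ty": -0.0044,"tz": -0.001,"ax": -0.3754,"ay": -0.0381,"az": 0.0507},{"fingers": -1,"tx": 0.0081,"ty": -0.0044,"tz": -0.001,"ax": -0.3754,"ay": -0.0381,"az": 0.0507},{"fingers": -1,"tx": 0.0081,"ty": -0.0044,"tz": -0.001,"ax": -0.3754,"ay": -0.0381,"az": 0.0507}])

```text
time_s: 5.93
tcp_pos: [0.4598, -0.0418, 0.2127]
ee_rot: [[0.319, 0.125, -0.939], [-0.226, -0.953, -0.203], [-0.92, 0.277, -0.276]]
wrist_force: [0.1, -0.4, 0.5]
gripper_width: 1.002
```

```bash
python3 -c "
from nxt import *
show(G(.12,-150,-15))"
```

```text
now [ 0.     -0.      0.1198] [ 26.4  -3.1 -46.2  32.3 -40.1  49.7] 1.002
{'tx': -0.0002, 'ty': -0.0, 'tz': 0.0001, 'ax': -0.1793, 'ay': -0.0181, 'az': 0.0241}
```

Tracking is exact now. I finish the turn and check it before descending.

Request:
play_rows(commands=[{"fingers": -1,"tx": -0.0002,"ty": 0,"tz": 0,"ax": -0.1793,"ay": -0.0181,"az": 0.0241},{"fingers": -1,"tx": -0.0002,"ty": 0,"tz": 0,"ax": -0.1793,"ay": -0.0181,"az": 0.0241},{"fingers": -1,"tx": -0.0002,"ty": 0,"tz": 0,"ax": -0.1793,"ay": -0.0181,"az": 0.0241},{"fingers": -1,"tx": -0.0002,"ty": 0,"tz": 0,"ax": -0.1793,"ay": -0.0181,"az": 0.0241},{"fingers": -1,"tx": -0.0002,"ty": 0,"tz": 0,"ax": -0.1793,"ay": -0.0181,"az": 0.0241}])

```text
time_s: 6.35
tcp_pos: [0.4597, -0.0417, 0.2127]
ee_rot: [[0.297, 0.59, -0.751], [-0.315, -0.682, -0.661], [-0.901, 0.433, -0.017]]
wrist_force: [0.2, 0.1, -0.2]
gripper_width: 1.0
```

```bash
python3 -c "
from nxt import *
show(G(.12,-150,-15),G(.057,-150,-15))"
```

```text
now [-1.000e-04  0.000e+00  1.198e-01] [ 28.8  -1.6 -47.   37.  -44.1  75.4] 1.0
{'tx': -0.0002, 'ty': 0.0002, 'tz': 0.0, 'ax': -0.0, 'ay': 0.0001, 'az': 0.0001}
{'tx': 0.0809, 'ty': 0.0002, 'tz': -0.0217, 'ax': -0.0, 'ay': 0.0001, 'az': 0.0001}
```

Request:
play_rows(commands=[{"fingers": -1,"tx": 0.03,"ty": 0,"tz": -0.008,"ax": 0,"ay": 0,"az": 0},{"fingers": -1,"tx": 0.055,"ty": 0,"tz": -0.0147,"ax": 0,"ay": 0,"az": 0},{"fingers": -1,"tx": 0.072,"ty": 0,"tz": -0.0193,"ax": 0,"ay": 0,"az": 0},{"fingers": -1,"tx": 0.0809,"ty": 0,"tz": -0.0217,"ax": 0,"ay": 0,"az": 0},{"fingers": -1,"tx": 0.0809,"ty": 0,"tz": -0.0217,"ax": 0,"ay": 0,"az": 0}])

```text
time_s: 6.77
tcp_pos: [0.4895, -0.0514, 0.1569]
ee_rot: [[0.294, 0.586, -0.755], [-0.316, -0.685, -0.656], [-0.902, 0.432, -0.016]]
wrist_force: [-1.1, 0.1, -0.7]
gripper_width: 0.998
```

```bash
python3 - <<'E'
from nxt import *
from look import viewer
show(G(.057,-150,-15))
a=viewer.capture("top")["image"][150:230,280:420,::-1];b=viewer.capture("scene")["image"][110:210,220:360,::-1]
cv2.imwrite("pics/n2.png",cv2.resize(np.vstack([a,b]),(460,591),interpolation=cv2.INTER_CUBIC))
E
```

```text
now [-0.0008 -0.0013  0.0559] [ 22.4   5.5 -50.8  47.2 -33.4  68.3] 0.998
{'tx': -0.002, 'ty': 0.0001, 'tz': -0.0016, 'ax': -0.0017, 'ay': 0.0012, 'az': 0.0004}
```

View pics/n2.png

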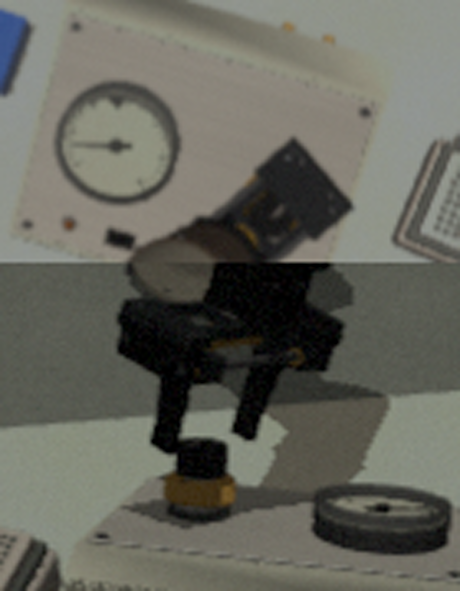

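```bash
python3 - <<'E'
from nxt import *
from look import viewer
import pickle
P=pickle.load(open("P.pkl","rb"))
p,R,s=cur()
for sx in (1,-1):
  for o in (.0435,.0585): print(sx,o,[proj(P[c],p+R@[.019,sx*o,0])[0].round(1).tolist() for c in("scene","top")])
for o in (.034,.047,.06): print(o,[proj(P[c],q[:3]+F@[0,0,o])[0].round(1).tolist() for c in("scene","top")])
E
```

```text
1 0.0435 [[268.0, 174.5], [375.2, 204.8]]
1 0.0585 [[264.0, 175.3], [379.0, 201.6]]
-1 0.0435 [[289.8, 170.2], [353.7, 222.9]]
-1 0.0585 [[293.4, 169.5], [350.1, 225.9]]
0.034 [[281.0, 174.4], [362.8, 212.1]]
0.047 [[281.2, 169.6], [362.5, 213.9]]
0.06 [[281.5, 164.8], [362.2, 215.8]]
```

```bash
python3 - <<'E'
from nxt import *
import pickle
P=pickle.load(open("P.pkl","rb"))
p=np.array([.4547,-.0409,.2214]);X=np.array([.48,-.137,-.866]);Y=np.array([-.774,-.531,-.346])
for d in (.019,0,-.01): print(d,[proj(P["scene"],p+X*d+s*.05*Y)[0].round(1).tolist() for s in (1,-1)])
p,R,s=cur()
for d in (.019,0,-.01): print(d,[proj(P["scene"],p+R@[d,s*.05,0])[0].round(1).tolist() for s in (1,-1)])
E
```

```text
0.019 [[271.6, 142.6], [293.5, 149.3]]
0 [[272.0, 135.6], [293.9, 141.9]]
-0.01 [[272.2, 131.9], [294.2, 138.0]]
0.019 [[266.3, 174.8], [291.4, 169.9]]
0 [[268.0, 168.2], [293.1, 163.7]]
-0.01 [[268.9, 164.7], [294.1, 160.4]]
```

Both pictures put the open fingertips about 5 mm behind the TCP, not 19 mm ahead, so the tips probably swing forward as the jaws close. Even at 19 mm ahead they would clear the ring here, so I close on the knob and check.

Request:
play_rows(commands=[{"fingers": 1,"tx": -0.001,"ty": 0,"tz": -0.0016,"ax": 0,"ay": 0,"az": 0},{"fingers": 1,"tx": -0.001,"ty": 0,"tz": -0.0016,"ax": 0,"ay": 0,"az": 0},{"fingers": 1,"tx": -0.001,"ty": 0,"tz": -0.0016,"ax": 0,"ay": 0,"az": 0},{"fingers": 1,"tx": -0.001,"ty": 0,"tz": -0.0016,"ax": 0,"ay": 0,"az": 0},{"fingers": 1,"tx": -0.001,"ty": 0,"tz": -0.0016,"ax": 0,"ay": 0,"az": 0}])

```text
time_s: 7.28
tcp_pos: [0.4907, -0.0512, 0.1595]
ee_rot: [[0.297, 0.584, -0.755], [-0.316, -0.686, -0.655], [-0.901, 0.434, -0.019]]
wrist_force: [-0.1, -0.4, 0.3]
gripper_width: 0.707
```

Request:
play_rows(commands=[{"fingers": 1,"tx": 0,"ty": 0,"tz": 0,"ax": 0,"ay": 0,"az": 0},{"fingers": 1,"tx": 0,"ty": 0,"tz": 0,"ax": 0,"ay": 0,"az": 0},{"fingers": 1,"tx": 0,"ty": 0,"tz": 0,"ax": 0,"ay": 0,"az": 0}])

```text
time_s: 7.53
tcp_pos: [0.4906, -0.0514, 0.1592]
ee_rot: [[0.297, 0.584, -0.756], [-0.317, -0.686, -0.655], [-0.901, 0.434, -0.019]]
wrist_force: [0.2, 0.2, 0.0]
gripper_width: 0.48
```

```bash
cat > dial.py <<'E'
from nxt import *
from look import viewer
def dial(n=4,save=None):
    im=np.mean([(p:=viewer.capture("top"))["image"].astype(np.float32) for _ in range(n)],0)
    # polar unwrap around hub: radius 10..34 mm, angle from zero, clockwise
    hub=np.array([.008,.1505]); ang=np.radians(np.arange(0,270,.5)); rad=np.arange(.012,.034,.0005)
    A,Rr=np.meshgrid(ang,rad); phi=np.radians(135)-A  # left of up
    W=q[:3]+np.stack([hub[0]+Rr*np.cos(phi),hub[1]+Rr*np.sin(phi),np.full_like(A,.022)],-1).reshape(-1,3)@F.T
    uv=proj(p,W).reshape(*A.shape,2).astype(np.float32)
    g=cv2.remap(im.mean(2),uv[...,0],uv[...,1],cv2.INTER_CUBIC)
    d=np.median(g)-g.mean(0); d=np.convolve(d,np.ones(9)/9,"same"); i=d.argmax()
    w=np.clip(d[max(0,i-12):i+13],0,None); a=(np.arange(max(0,i-12),i+13)[:len(w)]*w).sum()/w.sum()*.5
    return a,d[i]
E
python3 - <<'E'
from dial import *
show(); print("needle deg",dial())
s=viewer.capture("scene")["image"][130:200,235:325,::-1]
cv2.imwrite("pics/n3.png",cv2.resize(s,(540,420),interpolation=cv2.INTER_CUBIC))
E
```

```text
now [ 0.0012 -0.001   0.0573] [ 22.5   5.4 -50.6  47.1 -33.7  68.4] 0.48
needle deg (np.float64(28.9895242593821), np.float64(35.97950151231554))
```

View pics/n3.png

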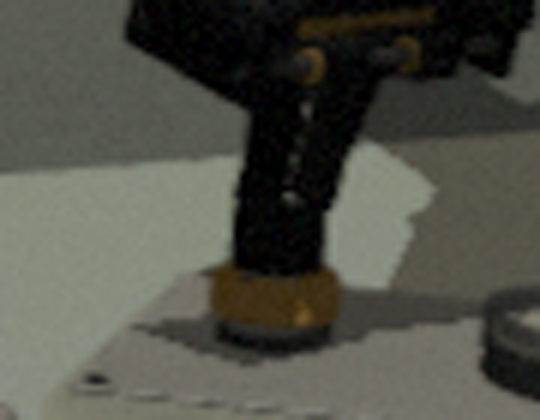

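Request:
play_rows(commands=[{"fingers": 1,"tx": 0,"ty": 0,"tz": 0,"ax": 0,"ay": 0,"az": 0},{"fingers": 1,"tx": 0,"ty": 0,"tz": 0,"ax": 0,"ay": 0,"az": 0},{"fingers": 1,"tx": 0,"ty": 0,"tz": 0,"ax": 0,"ay": 0,"az": 0}])

```text
time_s: 8.03
tcp_pos: [0.4912, -0.0513, 0.1608]
ee_rot: [[0.299, 0.583, -0.755], [-0.318, -0.686, -0.655], [-0.9, 0.436, -0.02]]
wrist_force: [-4.8, 2.2, 9.2]
gripper_width: 0.045
```

```bash
python3 - <<'E'
from dial import *
show()
s=viewer.capture("scene")["image"][135:190,245:325,::-1]
t=viewer.capture("top")["image"][185:240,335:415,::-1]
f=cv2.resize(np.vstack([s,t]).astype(np.float32),(420,580),interpolation=cv2.INTER_CUBIC)
cv2.imwrite("pics/n4.png",np.clip(255*(np.clip(f,0,255)/255)**.5,0,255).astype(np.uint8))
E
```

```text
now [ 0.0025 -0.0008  0.0584] [ 22.5   5.3 -50.5  47.1 -33.8  68.4] 0.045
```

View pics/n4.png

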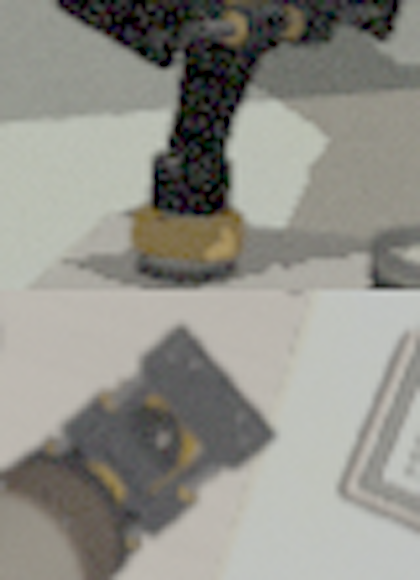

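The jaws closed above the knob. The pictures and the contact agree that the fingertips are about 4 mm behind the reported TCP, not 19 mm ahead. I lift off, reopen, recheck the dial and replan with that offset.

Request:
play_rows(commands=[{"fingers": 1,"tx": -0.025,"ty": 0,"tz": 0.0067,"ax": 0,"ay": 0,"az": 0},{"fingers": -1,"tx": -0.05,"ty": 0,"tz": 0.0134,"ax": 0,"ay": 0,"az": 0},{"fingers": -1,"tx": -0.05,"ty": 0,"tz": 0.0134,"ax": 0,"ay": 0,"az": 0},{"fingers": -1,"tx": -0.05,"ty": 0,"tz": 0.0134,"ax": 0,"ay": 0,"az": 0},{"fingers": -1,"tx": -0.05,"ty": 0,"tz": 0.0134,"ax": 0,"ay": 0,"az": 0}])

```text
time_s: 8.55
tcp_pos: [0.4718, -0.0461, 0.1924]
ee_rot: [[0.296, 0.584, -0.756], [-0.317, -0.686, -0.655], [-0.901, 0.434, -0.018]]
wrist_force: [0.6, 0.0, -0.2]
gripper_width: 0.229
```

```bash
cat > scan2.py <<'E'
from nxt import *
from dial import dial
print("needle",dial())
for al in (-10,-15,-20):
  for out in (.034,.012):
    j=np.array([20,8,-45,32,-31,56.]);o=[]
    for roll in (-120,-135,-150,-165,-180):
        j,e=ik(*G(out,roll,al),j); o.append((roll,j.round(0).astype(int).tolist(),round(e,4)))
    j=np.array([20,8,-45,32,-31,56.])
    for roll in (-105,-90,-75,-60,-45,-30):
        j,e=ik(*G(out,roll,al),j); o.append((roll,j.round(0).astype(int).tolist(),round(e,4)))
    print(al,out,[(x[0],x[1]) for x in o if x[2]<2e-3])
show(G(.09,-150,-15),G(.034,-150,-15))
E
python3 scan2.py
```

```text
needle (np.float64(28.994879094556453), np.float64(36.06197187635634))
-10 0.034 [(-120, [17, 6, -51, 43, -23, 47]), (-135, [16, 6, -53, 53, -23, 54]), (-150, [14, 6, -56, 64, -22, 59]), (-165, [11, 6, -59, 77, -21, 64]), (-180, [5, 5, -61, 93, -20, 68]), (-105, [17, 6, -49, 35, -23, 40]), (-90, [17, 6, -47, 29, -22, 32]), (-75, [16, 6, -46, 24, -21, 23]), (-60, [15, 5, -46, 21, -18, 12]), (-45, [15, 5, -47, 19, -15, -1]), (-30, [13, 4, -50, 23, -10, -19])]
-10 0.012 [(-120, [14, 9, -53, 51, -19, 42]), (-135, [12, 9, -55, 63, -19, 47]), (-150, [9, 9, -57, 76, -19, 51]), (-165, [4, 8, -59, 91, -18, 55]), (-180, [-2, 8, -60, 107, -17, 59]), (-105, [15, 9, -50, 42, -19, 36]), (-90, [15, 9, -49, 34, -18, 29]), (-75, [15, 9, -48, 28, -17, 20]), (-60, [14, 8, -48, 24, -14, 9]), (-45, [13, 8, -49, 24, -11, -4])]
-15 0.034 [(-120, [20, 8, -45, 32, -31, 56]), (-135, [20, 8, -48, 41, -31, 61]), (-150, [20, 8, -52, 53, -30, 65]), (-165, [17, 8, -56, 67, -29, 68]), (-180, [13, 7, -59, 83, -27, 71]), (-105, [19, 8, -42, 23, -31, 51]), (-90, [17, 8, -39, 16, -31, 45]), (-75, [15, 8, -38, 9, -29, 3
[... 850 characters left out ...]
-13, -32, 36]), (-30, [5, 7, -31, -20, -29, 29])]
-20 0.012 [(-120, [20, 13, -40, 27, -36, 61]), (-135, [21, 13, -44, 38, -35, 63]), (-150, [21, 13, -49, 51, -34, 65]), (-165, [19, 12, -54, 66, -33, 66]), (-180, [14, 12, -58, 84, -32, 67]), (-105, [17, 13, -36, 17, -36, 57]), (-90, [15, 13, -33, 9, -36, 53]), (-75, [12, 12, -32, 1, -35, 48]), (-60, [9, 11, -30, -7, -33, 43]), (-45, [7, 11, -30, -14, -30, 38]), (-30, [5, 10, -31, -22, -27, 32])]
now [ 0.0006 -0.0013  0.0955] [ 26.4   1.1 -48.3  40.2 -40.1  73.1] 0.407
{'tx': 0.0067, 'ty': -0.0016, 'tz': -0.0029, 'ax': -0.0024, 'ay': 0.0014, 'az': -0.0002}
{'tx': 0.0788, 'ty': -0.0018, 'tz': -0.0226, 'ax': -0.0024, 'ay': 0.0014, 'az': -0.0002}
```

Request:
play_rows(commands=[{"fingers": -1,"tx": 0.0067,"ty": -0.0016,"tz": -0.0029,"ax": -0.0024,"ay": 0.0014,"az": 0},{"fingers": -1,"tx": 0.0067,"ty": -0.0016,"tz": -0.0029,"ax": -0.0024,"ay": 0.0014,"az": 0},{"fingers": -1,"tx": 0.0067,"ty": -0.0016,"tz": -0.0029,"ax": -0.0024,"ay": 0.0014,"az": 0},{"fingers": -1,"tx": 0.0067,"ty": -0.0016,"tz": -0.0029,"ax": -0.0024,"ay": 0.0014,"az": 0},{"fingers": -1,"tx": 0.0067,"ty": -0.0016,"tz": -0.0029,"ax": -0.0024,"ay": 0.0014,"az": 0}])

```text
time_s: 9.17
tcp_pos: [0.4744, -0.0454, 0.1877]
ee_rot: [[0.3, 0.59, -0.75], [-0.314, -0.681, -0.661], [-0.901, 0.434, -0.019]]
wrist_force: [0.2, -0.5, -0.1]
gripper_width: 0.786
```

Request:
play_rows(commands=[{"fingers": -1,"tx": 0,"ty": 0,"tz": 0,"ax": 0,"ay": 0,"az": 0},{"fingers": -1,"tx": 0,"ty": 0,"tz": 0,"ax": 0,"ay": 0,"az": 0}])

```text
time_s: 9.33
tcp_pos: [0.4744, -0.0453, 0.1879]
ee_rot: [[0.3, 0.59, -0.75], [-0.314, -0.681, -0.661], [-0.901, 0.434, -0.019]]
wrist_force: [0.1, -0.3, 0.0]
gripper_width: 0.934
```

```bash
python3 -c "
from nxt import *
show(G(.09,-150,-15),G(.034,-150,-15))"
```

```text
now [0.0006 0.0005 0.0908] [ 26.    1.5 -48.8  41.2 -38.9  72.7] 0.934
{'tx': 0.0013, 'ty': -0.0003, 'tz': 0.0007, 'ax': -0.0001, 'ay': -0.0007, 'az': -0.0003}
{'tx': 0.0734, 'ty': -0.0004, 'tz': -0.0184, 'ax': -0.0001, 'ay': -0.0007, 'az': -0.0003}
```

Descend, then start closing.

Request:
play_rows(commands=[{"fingers": -1,"tx": 0.03,"ty": 0,"tz": -0.0075,"ax": 0,"ay": 0,"az": 0},{"fingers": -1,"tx": 0.055,"ty": 0,"tz": -0.0138,"ax": 0,"ay": 0,"az": 0},{"fingers": -1,"tx": 0.073,"ty": 0,"tz": -0.0184,"ax": 0,"ay": 0,"az": 0},{"fingers": -1,"tx": 0.073,"ty": 0,"tz": -0.0184,"ax": 0,"ay": 0,"az": 0},{"fingers": -1,"tx": 0.073,"ty": 0,"tz": -0.0184,"ax": 0,"ay": 0,"az": 0}])

```text
time_s: 9.75
tcp_pos: [0.5007, -0.0541, 0.1383]
ee_rot: [[0.298, 0.59, -0.751], [-0.315, -0.682, -0.66], [-0.901, 0.434, -0.017]]
wrist_force: [-0.6, -0.2, 0.6]
gripper_width: 0.996
```

```bash
python3 - <<'E'
from dial import *
show(G(.034,-150,-15))
p,R,s=cur()
print(s["wrist_force"].round(1), proj(viewer.capture("scene"),[p+R@[-.004,y,0] for y in (.05,-.05)]).round(0))
s=viewer.capture("scene")["image"][130:200,235:325,::-1]
f=cv2.resize(s.astype(np.float32),(540,420),interpolation=cv2.INTER_CUBIC)
cv2.imwrite("pics/n5.png",np.clip(255*(np.clip(f,0,255)/255)**.5,0,255).astype(np.uint8))
E
```

```text
now [-0.0002 -0.0009  0.034 ] [ 19.6   7.9 -52.2  53.2 -29.7  64.6] 0.996
{'tx': -0.0003, 'ty': -0.0004, 'tz': -0.0011, 'ax': -0.0001, 'ay': 0.0, 'az': -0.0002}
[-0.6 -0.2  0.6] [[268. 176.]
 [293. 171.]]
```

View pics/n5.png

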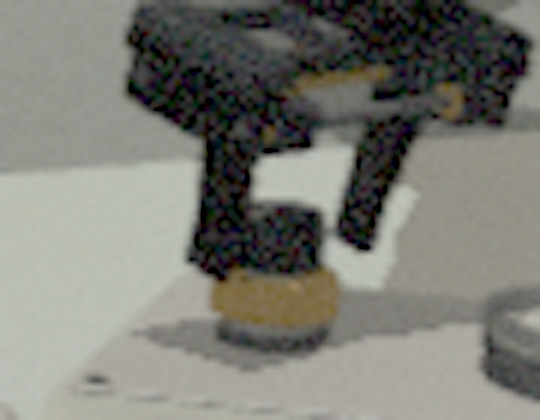

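The jaws straddle the knob, with the tips at (270,176) and (294,171). That matches the prediction with the −4 mm offset, above the ring. Closing.

Request:
play_rows(commands=[{"fingers": 1,"tx": 0,"ty": 0,"tz": -0.001,"ax": 0,"ay": 0,"az": 0},{"fingers": 1,"tx": 0,"ty": 0,"tz": -0.001,"ax": 0,"ay": 0,"az": 0},{"fingers": 1,"tx": 0,"ty": 0,"tz": -0.001,"ax": 0,"ay": 0,"az": 0},{"fingers": 1,"tx": 0,"ty": 0,"tz": -0.001,"ax": 0,"ay": 0,"az": 0},{"fingers": 1,"tx": 0,"ty": 0,"tz": -0.001,"ax": 0,"ay": 0,"az": 0}])

```text
time_s: 10.27
tcp_pos: [0.5017, -0.0527, 0.1391]
ee_rot: [[0.301, 0.59, -0.75], [-0.314, -0.681, -0.661], [-0.901, 0.434, -0.02]]
wrist_force: [0.1, 0.1, 0.6]
gripper_width: 0.708
```

Request:
play_rows(commands=[{"fingers": 1,"tx": 0,"ty": 0,"tz": 0,"ax": 0,"ay": 0,"az": 0},{"fingers": 1,"tx": 0,"ty": 0,"tz": 0,"ax": 0,"ay": 0,"az": 0},{"fingers": 1,"tx": 0,"ty": 0,"tz": 0,"ax": 0,"ay": 0,"az": 0},{"fingers": 1,"tx": 0,"ty": 0,"tz": 0,"ax": 0,"ay": 0,"az": 0},{"fingers": 1,"tx": 0,"ty": 0,"tz": 0,"ax": 0,"ay": 0,"az": 0}])

```text
time_s: 10.68
tcp_pos: [0.5017, -0.0529, 0.1387]
ee_rot: [[0.3, 0.59, -0.75], [-0.314, -0.681, -0.661], [-0.901, 0.434, -0.019]]
wrist_force: [0.5, 0.1, 0.7]
gripper_width: 0.477
```

```bash
python3 - <<'E'
from dial import *
show(G(.034,-150,-15),G(.034,-130,-15)); print(dial(),cur()[2]["wrist_force"].round(1))
E
```

```text
now [0.0006 0.0004 0.0341] [ 19.7   7.9 -52.1  53.2 -29.7  64.5] 0.477
{'tx': 0.0003, 'ty': -0.0004, 'tz': 0.0008, 'ax': -0.0001, 'ay': -0.0006, 'az': -0.0003}
{'tx': 0.0003, 'ty': -0.0004, 'tz': 0.0008, 'ax': 0.1073, 'ay': -0.0007, 'az': -0.029}
(np.float64(28.992332921086966), np.float64(36.000879923502595)) [-0.2 -0.   0.3]
```

Gripped at 41.5 mm with almost no side force, and the needle is unchanged. Turn 30° clockwise first.

Request:
play_rows(commands=[{"fingers": 1,"tx": 0,"ty": 0,"tz": 0,"ax": 0.032,"ay": 0,"az": -0.0086},{"fingers": 1,"tx": 0,"ty": 0,"tz": 0,"ax": 0.064,"ay": 0,"az": -0.0173},{"fingers": 1,"tx": 0,"ty": 0,"tz": 0,"ax": 0.096,"ay": 0,"az": -0.0259},{"fingers": 1,"tx": 0,"ty": 0,"tz": 0,"ax": 0.128,"ay": 0,"az": -0.0345},{"fingers": 1,"tx": 0,"ty": 0,"tz": 0,"ax": 0.16,"ay": 0,"az": -0.0431}])

```text
time_s: 11.3
tcp_pos: [0.502, -0.0537, 0.1391]
ee_rot: [[0.245, 0.185, -0.952], [-0.202, -0.95, -0.237], [-0.948, 0.25, -0.195]]
wrist_force: [5.8, -9.9, -2.0]
gripper_width: 0.475
```

```bash
python3 - <<'E'
from dial import *
show(G(.034,-120,-15),G(.034,-90,-15)); print(dial(),cur()[2]["wrist_force"].round(1))
E
```

```text
now [ 0.0012 -0.0003  0.0341] [ 19.8   8.4 -44.5  31.6 -31.4  56.3] 0.475
{'tx': 0.0005, 'ty': -0.0011, 'tz': 0.0011, 'ax': -0.0005, 'ay': -0.0002, 'az': -0.0002}
{'tx': 0.0005, 'ty': -0.0011, 'tz': 0.0011, 'ax': 0.1605, 'ay': -0.0003, 'az': -0.0433}
(np.float64(58.94924309572461), np.float64(37.851757473415795)) [ 4.6 -6.7  0.1]
```

Needle 58.9° after a 30° turn, with no slip. Another 30°, with the small centring correction.

Request:
play_rows(commands=[{"fingers": 1,"tx": 0,"ty": -0.0005,"tz": 0.0005,"ax": 0.032,"ay": 0,"az": -0.0086},{"fingers": 1,"tx": 0,"ty": -0.001,"tz": 0.001,"ax": 0.064,"ay": 0,"az": -0.0173},{"fingers": 1,"tx": 0,"ty": -0.001,"tz": 0.001,"ax": 0.096,"ay": 0,"az": -0.0259},{"fingers": 1,"tx": 0,"ty": -0.001,"tz": 0.001,"ax": 0.128,"ay": 0,"az": -0.0345},{"fingers": 1,"tx": 0,"ty": -0.001,"tz": 0.001,"ax": 0.16,"ay": 0,"az": -0.0431}])

```text
time_s: 11.92
tcp_pos: [0.5018, -0.0547, 0.1392]
ee_rot: [[0.251, -0.264, -0.931], [-0.071, -0.964, 0.255], [-0.965, 0.002, -0.261]]
wrist_force: [8.5, -19.1, -1.8]
gripper_width: 0.471
```

```bash
python3 - <<'E'
from dial import *
show(G(.034,-90,-15),G(.034,-60,-15)); print(dial(),cur()[2]["wrist_force"].round(1))
E
```

```text
now [ 0.0014 -0.0012  0.0342] [ 16.8   8.  -39.4  16.  -30.7  45. ] 0.471
{'tx': 0.0007, 'ty': -0.0016, 'tz': 0.0017, 'ax': 0.0006, 'ay': -0.0006, 'az': -0.0006}
{'tx': 0.0007, 'ty': -0.0016, 'tz': 0.0017, 'ax': 0.1617, 'ay': -0.0007, 'az': -0.0435}
(np.float64(88.95530792031354), np.float64(41.40606604682075)) [  9.  -15.9  -1.9]
```

Request:
play_rows(commands=[{"fingers": 1,"tx": 0,"ty": 0.001,"tz": 0,"ax": 0.033,"ay": 0,"az": -0.0089},{"fingers": 1,"tx": 0,"ty": 0.002,"tz": 0,"ax": 0.066,"ay": 0,"az": -0.0178},{"fingers": 1,"tx": 0,"ty": 0.002,"tz": 0,"ax": 0.1,"ay": 0,"az": -0.0268},{"fingers": 1,"tx": 0,"ty": 0.002,"tz": 0,"ax": 0.133,"ay": 0,"az": -0.0357},{"fingers": 1,"tx": 0,"ty": 0.002,"tz": 0,"ax": 0.168,"ay": 0,"az": -0.0451}])

```text
time_s: 12.53
tcp_pos: [0.5013, -0.0558, 0.1391]
ee_rot: [[0.319, -0.659, -0.681], [0.051, -0.705, 0.707], [-0.946, -0.26, -0.191]]
wrist_force: [4.2, -13.3, -0.6]
gripper_width: 0.477
```

Request:
play_rows(commands=[{"fingers": 1,"tx": 0,"ty": 0,"tz": 0,"ax": 0,"ay": 0,"az": 0},{"fingers": 1,"tx": 0,"ty": 0,"tz": 0,"ax": 0,"ay": 0,"az": 0}])

```text
time_s: 12.7
tcp_pos: [0.5014, -0.0558, 0.1391]
ee_rot: [[0.319, -0.657, -0.683], [0.051, -0.708, 0.705], [-0.946, -0.26, -0.192]]
wrist_force: [5.9, -11.8, -2.1]
gripper_width: 0.477
```

```bash
python3 - <<'E'
from dial import *
show(G(.034,-58,-15)); print(dial(),cur()[2]["wrist_force"].round(1))
im=np.mean([(p:=viewer.capture("top"))["image"].astype(np.float32) for _ in range(4)],0)
g=np.arange(-60,60,.25)/1000
U,V=np.meshgrid(-g,-g)
W=q[:3]+np.stack([V+.008,U+.150,np.full_like(U,.022)],-1).reshape(-1,3)@F.T
uv=proj(p,W).reshape(*U.shape,2).astype(np.float32)
cv2.imwrite("pics/dial2.png",np.clip(cv2.remap(im,uv[...,0],uv[...,1],cv2.INTER_CUBIC)[...,::-1]*1.4,0,255).astype(np.uint8))
E
```

```text
now [ 0.0011 -0.0025  0.0341] [ 12.9   6.9 -37.2   2.7 -27.1  30.5] 0.477
{'tx': 0.001, 'ty': -0.002, 'tz': 0.0028, 'ax': 0.0054, 'ay': -0.0008, 'az': -0.0007}
(np.float64(120.48075678772088), np.float64(50.14596133761935)) [  4.8 -13.1  -0.6]
```

View pics/dial2.png

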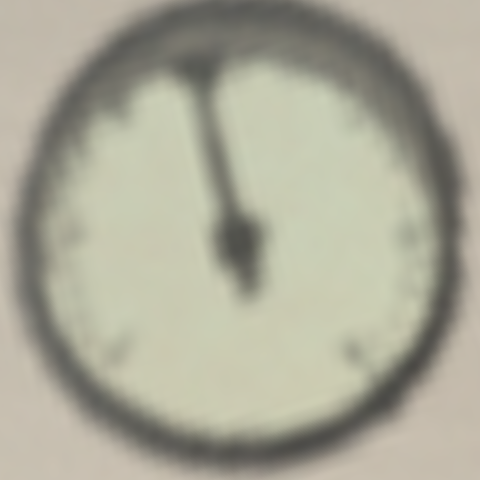

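The needle's tip, at (203,100), now lies on the marker's point, reading 120.5° against 121.6°. Now I release the knob and recheck.

Request:
play_rows(commands=[{"fingers": -1,"tx": 0,"ty": 0,"tz": 0,"ax": 0,"ay": 0,"az": 0},{"fingers": -1,"tx": 0,"ty": 0,"tz": 0,"ax": 0,"ay": 0,"az": 0},{"fingers": -1,"tx": 0,"ty": 0,"tz": 0,"ax": 0,"ay": 0,"az": 0},{"fingers": -1,"tx": 0,"ty": 0,"tz": 0,"ax": 0,"ay": 0,"az": 0},{"fingers": -1,"tx": 0,"ty": 0,"tz": 0,"ax": 0,"ay": 0,"az": 0}])

```text
time_s: 13.52
tcp_pos: [0.5004, -0.0536, 0.1384]
ee_rot: [[0.317, -0.656, -0.685], [0.053, -0.709, 0.703], [-0.947, -0.26, -0.19]]
wrist_force: [0.2, -0.3, -0.5]
gripper_width: 0.765
```

Request:
play_rows(commands=[{"fingers": -1,"tx": 0,"ty": 0,"tz": 0,"ax": 0,"ay": 0,"az": 0},{"fingers": -1,"tx": 0,"ty": 0,"tz": 0,"ax": 0,"ay": 0,"az": 0},{"fingers": -1,"tx": 0,"ty": 0,"tz": 0,"ax": 0,"ay": 0,"az": 0},{"fingers": -1,"tx": 0,"ty": 0,"tz": 0,"ax": 0,"ay": 0,"az": 0}])

```text
time_s: 13.85
tcp_pos: [0.5004, -0.0538, 0.1384]
ee_rot: [[0.317, -0.656, -0.685], [0.053, -0.709, 0.704], [-0.947, -0.26, -0.19]]
wrist_force: [-0.3, 0.4, 1.6]
gripper_width: 0.985
```

```bash
python3 - <<'E'
from dial import *
show(); print(dial(),cur()[2]["wrist_force"].round(1))
q2=q.copy(); q2[:3]=q[:3]+F@[.001,-.003,0]; np.save("q0.npy",q); np.save("q2.npy",q2)
import mv; c=cur()[:2]
mv.q=q2
print([row(c,G(.045,-58-d,-15)) for d in (0,107)])
E
```

```text
now [-0.0004 -0.0007  0.0343] [ 13.1   6.9 -37.3   2.5 -27.1  30.5] 0.985
(np.float64(120.47160521693964), np.float64(49.91938951280381)) [0.2 0.4 0.3]
[{'tx': -0.0146, 'ty': 0.0015, 'tz': 0.0007, 'ax': 0.0058, 'ay': 0.0001, 'az': -0.0006}, {'tx': -0.0146, 'ty': 0.0015, 'tz': 0.0007, 'ax': -0.5684, 'ay': -0.0008, 'az': 0.1531}]
```

The needle held at 120.5° after release. I retract along the axis and turn back to the ring's starting roll.

Request:
play_rows(commands=[{"fingers": -1,"tx": -0.02,"ty": 0.0015,"tz": 0.005,"ax": 0,"ay": 0,"az": 0},{"fingers": -1,"tx": -0.038,"ty": 0.0015,"tz": 0.01,"ax": 0,"ay": 0,"az": 0},{"fingers": -1,"tx": -0.038,"ty": 0.0015,"tz": 0.01,"ax": -0.04,"ay": 0,"az": 0.0108},{"fingers": -1,"tx": -0.038,"ty": 0.0015,"tz": 0.01,"ax": -0.08,"ay": 0,"az": 0.0215},{"fingers": -1,"tx": -0.038,"ty": 0.0015,"tz": 0.01,"ax": -0.12,"ay": 0,"az": 0.0323}])

```text
time_s: 14.47
tcp_pos: [0.4858, -0.051, 0.1644]
ee_rot: [[0.266, -0.394, -0.88], [-0.028, -0.915, 0.401], [-0.964, -0.082, -0.255]]
wrist_force: [0.5, -0.0, -0.8]
gripper_width: 1.001
```

```bash
cat > show2.py <<'E'
from dial import *
import mv
mv.q=np.load("q2.npy")
def go(*a):
    p,R,s=cur(); print("now",(F.T@(p-mv.q[:3])).round(4),s["joints"].round(0),round(s["gripper_width"],3),s["wrist_force"].round(1),s["moment"].round(2))
    for x in a: print(row((p,R),G(*x)))
E
python3 -c "
from show2 import *
go((.062,-165,-15))"
```

```text
now [-0.0013  0.0011  0.0642] [ 17.   4. -38.  11. -34.  41.] 1.001 [ 0.5 -0.  -0.8] [0.09 0.54 0.04]
{'tx': 0.0023, 'ty': 0.0012, 'tz': -0.0026, 'ax': -0.4515, 'ay': -0.0012, 'az': 0.1214}
```

Request:
play_rows(commands=[{"fingers": -1,"tx": 0.0023,"ty": 0.0012,"tz": -0.0026,"ax": -0.4515,"ay": -0.0012,"az": 0.1214},{"fingers": -1,"tx": 0.0023,"ty": 0.0012,"tz": -0.0026,"ax": -0.4515,"ay": -0.0012,"az": 0.1214},{"fingers": -1,"tx": 0.0023,"ty": 0.0012,"tz": -0.0026,"ax": -0.4515,"ay": -0.0012,"az": 0.1214},{"fingers": -1,"tx": 0.0023,"ty": 0.0012,"tz": -0.0026,"ax": -0.4515,"ay": -0.0012,"az": 0.1214},{"fingers": -1,"tx": 0.0023,"ty": 0.0012,"tz": -0.0026,"ax": -0.4515,"ay": -0.0012,"az": 0.1214}])

```text
time_s: 14.88
tcp_pos: [0.4876, -0.0523, 0.1626]
ee_rot: [[0.242, 0.138, -0.96], [-0.186, -0.965, -0.186], [-0.952, 0.223, -0.208]]
wrist_force: [-0.8, 1.8, -0.1]
gripper_width: 0.996
```

```bash
python3 -c "
from show2 import *
go((.062,-165,-15))"
```

```text
now [-0.0004  0.0003  0.0615] [ 21.   5. -43.  27. -36.  58.] 0.996 [-0.8  1.8 -0.1] [ 0.32  0.54 -0.03]
{'tx': -0.0007, 'ty': 0.0005, 'tz': -0.0001, 'ax': -0.2592, 'ay': -0.0004, 'az': 0.0699}
```

Request:
play_rows(commands=[{"fingers": -1,"tx": -0.0007,"ty": 0.0005,"tz": 0,"ax": -0.2592,"ay": 0,"az": 0.0699},{"fingers": -1,"tx": -0.0007,"ty": 0.0005,"tz": 0,"ax": -0.2592,"ay": 0,"az": 0.0699},{"fingers": -1,"tx": -0.0007,"ty": 0.0005,"tz": 0,"ax": -0.2592,"ay": 0,"az": 0.0699},{"fingers": -1,"tx": -0.0007,"ty": 0.0005,"tz": 0,"ax": -0.2592,"ay": 0,"az": 0.0699},{"fingers": -1,"tx": -0.0007,"ty": 0.0005,"tz": 0,"ax": -0.2592,"ay": 0,"az": 0.0699}])

```text
time_s: 15.3
tcp_pos: [0.4875, -0.0523, 0.1631]
ee_rot: [[0.306, 0.618, -0.724], [-0.321, -0.649, -0.69], [-0.896, 0.443, -0.0]]
wrist_force: [-0.1, 0.2, 0.1]
gripper_width: 1.0
```

Request:
play_rows(commands=[{"fingers": -1,"tx": 0,"ty": 0,"tz": 0,"ax": -0.06,"ay": 0,"az": 0.0162},{"fingers": -1,"tx": 0,"ty": 0,"tz": 0,"ax": -0.06,"ay": 0,"az": 0.0162},{"fingers": -1,"tx": 0,"ty": 0,"tz": 0,"ax": -0.06,"ay": 0,"az": 0.0162}])

```text
time_s: 15.55
tcp_pos: [0.4862, -0.0532, 0.1624]
ee_rot: [[0.338, 0.725, -0.6], [-0.351, -0.495, -0.795], [-0.874, 0.479, 0.087]]
wrist_force: [-0.2, -0.7, -0.3]
gripper_width: 1.002
```

```bash
python3 -c "
from show2 import *
go((.062,-165,-15),(.012,-165,-15));print(dial())"
```

```text
now [-0.0015 -0.0009  0.062 ] [ 22.   4. -54.  57. -33.  74.] 1.002 [-0.2 -0.7 -0.3] [0.62 0.67 0.01]
{'tx': -0.0005, 'ty': 0.0015, 'tz': -0.0017, 'ax': -0.0081, 'ay': 0.0001, 'az': 0.0023}
{'tx': 0.0639, 'ty': 0.0015, 'tz': -0.019, 'ax': -0.0081, 'ay': 0.0001, 'az': 0.0023}
(np.float64(120.469476700915), np.float64(49.42105187310113))
```

Request:
play_rows(commands=[{"fingers": -1,"tx": 0.0005,"ty": 0.0015,"tz": -0.0017,"ax": -0.008,"ay": 0,"az": 0.0023},{"fingers": -1,"tx": 0.022,"ty": 0.0015,"tz": -0.0077,"ax": -0.008,"ay": 0,"az": 0.0023},{"fingers": -1,"tx": 0.045,"ty": 0.0015,"tz": -0.0139,"ax": -0.008,"ay": 0,"az": 0.0023},{"fingers": -1,"tx": 0.0639,"ty": 0.0015,"tz": -0.019,"ax": -0.008,"ay": 0,"az": 0.0023},{"fingers": -1,"tx": 0.0639,"ty": 0.0015,"tz": -0.019,"ax": -0.008,"ay": 0,"az": 0.0023}])

```text
time_s: 16.17
tcp_pos: [0.5127, -0.0597, 0.1183]
ee_rot: [[0.34, 0.737, -0.583], [-0.355, -0.474, -0.806], [-0.871, 0.481, 0.1]]
wrist_force: [0.5, -0.0, 0.3]
gripper_width: 0.995
```

```bash
python3 - <<'E'
from show2 import *
go((.012,-165,-15))
s=viewer.capture("scene")["image"][130:200,235:325,::-1]
f=cv2.resize(s.astype(np.float32),(540,420),interpolation=cv2.INTER_CUBIC)
cv2.imwrite("pics/n6.png",np.clip(255*(np.clip(f,0,255)/255)**.5,0,255).astype(np.uint8))
E
```

```text
now [ 0.0001 -0.0002  0.0102] [ 13.  10. -57.  76. -26.  62.] 0.995 [ 0.5 -0.   0.3] [ 0.51  0.69 -0.08]
{'tx': -0.0024, 'ty': -0.0002, 'tz': 0.0005, 'ax': -0.0005, 'ay': 0.0007, 'az': 0.0008}
```

View pics/n6.png

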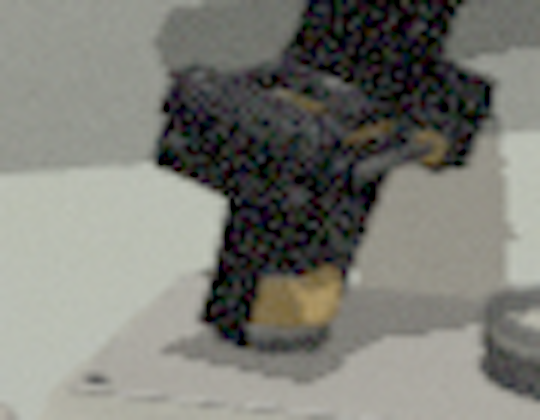

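One finger stands beside the ring at its height, and the knob is between the fingers. Close on the ring.

Request:
play_rows(commands=[{"fingers": 1,"tx": -0.002,"ty": 0,"tz": 0.0005,"ax": 0,"ay": 0,"az": 0},{"fingers": 1,"tx": -0.002,"ty": 0,"tz": 0.0005,"ax": 0,"ay": 0,"az": 0},{"fingers": 1,"tx": -0.002,"ty": 0,"tz": 0.0005,"ax": 0,"ay": 0,"az": 0},{"fingers": 1,"tx": -0.002,"ty": 0,"tz": 0.0005,"ax": 0,"ay": 0,"az": 0},{"fingers": 1,"tx": -0.002,"ty": 0,"tz": 0.0005,"ax": 0,"ay": 0,"az": 0}])

```text
time_s: 16.63
tcp_pos: [0.5117, -0.0577, 0.1219]
ee_rot: [[0.345, 0.736, -0.582], [-0.352, -0.474, -0.807], [-0.87, 0.483, 0.095]]
wrist_force: [-10.7, 8.2, 1.8]
gripper_width: 0.71
```

Request:
play_rows(commands=[{"fingers": 1,"tx": 0,"ty": 0,"tz": 0,"ax": 0,"ay": 0,"az": 0},{"fingers": 1,"tx": 0,"ty": 0,"tz": 0,"ax": 0,"ay": 0,"az": 0},{"fingers": 1,"tx": 0,"ty": 0,"tz": 0,"ax": 0,"ay": 0,"az": 0},{"fingers": 1,"tx": 0,"ty": 0,"tz": 0,"ax": 0,"ay": 0,"az": 0}])

```text
time_s: 16.97
tcp_pos: [0.5104, -0.0568, 0.1206]
ee_rot: [[0.343, 0.738, -0.581], [-0.349, -0.474, -0.809], [-0.872, 0.48, 0.095]]
wrist_force: [-7.8, 6.3, 2.8]
gripper_width: 0.658
```

```bash
python3 -c "
from show2 import *
go((.012,-165,-15));print(dial())"
```

```text
now [-0.0013  0.002   0.0136] [ 13.  10. -57.  75. -26.  63.] 0.658 [-7.8  6.3  2.8] [ 2.29  2.64 -0.28]
{'tx': 0.0026, 'ty': 0.0024, 'tz': 0.0015, 'ax': -0.0002, 'ay': -0.0012, 'az': 0.001}
(np.float64(120.46936794942934), np.float64(49.80731964111328))
```

Ring gripped at 57 mm with the needle undisturbed. The two grips put the true axis about 2 mm from my value, so I shift to it and turn the ring 30° clockwise.

Request:
play_rows(commands=[{"fingers": 1,"tx": 0,"ty": -0.0023,"tz": -0.0013,"ax": 0,"ay": 0,"az": 0},{"fingers": 1,"tx": 0,"ty": -0.0023,"tz": -0.0013,"ax": 0.036,"ay": 0,"az": -0.0097},{"fingers": 1,"tx": 0,"ty": -0.0023,"tz": -0.0013,"ax": 0.072,"ay": 0,"az": -0.0194},{"fingers": 1,"tx": 0,"ty": -0.0023,"tz": -0.0013,"ax": 0.108,"ay": 0,"az": -0.029},{"fingers": 1,"tx": 0,"ty": -0.0023,"tz": -0.0013,"ax": 0.144,"ay": 0,"az": -0.0387}])

```text
time_s: 17.58
tcp_pos: [0.5105, -0.0569, 0.1207]
ee_rot: [[0.269, 0.439, -0.857], [-0.273, -0.819, -0.505], [-0.924, 0.37, -0.1]]
wrist_force: [1.7, -4.7, 0.8]
gripper_width: 0.655
```

```bash
python3 -c "
from show2 import *
q2=np.load('q0.npy');q2[:3]+=F@[-.0004,-.0016,0];np.save('q2.npy',q2);mv.q=q2
go((.013,-138,-15));print(dial())"
```

```text
now [0.0002 0.0005 0.0137] [ 18.  10. -50.  48. -27.  58.] 0.655 [ 1.7 -4.7  0.8] [-0.69  0.14  0.  ]
{'tx': 0.0011, 'ty': 0.0002, 'tz': 0.0005, 'ax': -0.0014, 'ay': 0.0001, 'az': 0.0004}
(np.float64(120.46864856882809), np.float64(49.719745212131066))
```

Request:
play_rows(commands=[{"fingers": 1,"tx": 0,"ty": 0,"tz": 0,"ax": 0.036,"ay": 0,"az": -0.0097},{"fingers": 1,"tx": 0,"ty": 0,"tz": 0,"ax": 0.072,"ay": 0,"az": -0.0194},{"fingers": 1,"tx": 0,"ty": 0,"tz": 0,"ax": 0.108,"ay": 0,"az": -0.029},{"fingers": 1,"tx": 0,"ty": 0,"tz": 0,"ax": 0.144,"ay": 0,"az": -0.0387},{"fingers": 1,"tx": 0,"ty": 0,"tz": 0,"ax": 0.18,"ay": 0,"az": -0.0484}])

```text
time_s: 18.2
tcp_pos: [0.5106, -0.0574, 0.1209]
ee_rot: [[0.238, -0.052, -0.97], [-0.132, -0.991, 0.02], [-0.962, 0.123, -0.243]]
wrist_force: [-2.1, -3.6, 1.0]
gripper_width: 0.659
```

```bash
python3 -c "
from show2 import *
go((.013,-104,-15));print(dial())"
```

```text
now [0.0005 0.0001 0.0137] [ 17.  11. -42.  25. -28.  50.] 0.659 [-2.1 -3.6  1. ] [-0.59  0.92 -0.11]
{'tx': 0.0011, 'ty': 0.0, 'tz': 0.0005, 'ax': 0.0015, 'ay': 0.0003, 'az': -0.0004}
(np.float64(120.46942603587101), np.float64(50.31727854410807))
```

Request:
play_rows(commands=[{"fingers": 1,"tx": 0,"ty": 0,"tz": 0,"ax": 0.036,"ay": 0,"az": -0.0097},{"fingers": 1,"tx": 0,"ty": 0,"tz": 0,"ax": 0.072,"ay": 0,"az": -0.0194},{"fingers": 1,"tx": 0,"ty": 0,"tz": 0,"ax": 0.108,"ay": 0,"az": -0.029},{"fingers": 1,"tx": 0,"ty": 0,"tz": 0,"ax": 0.144,"ay": 0,"az": -0.0387},{"fingers": 1,"tx": 0,"ty": 0,"tz": 0,"ax": 0.18,"ay": 0,"az": -0.0484}])

```text
time_s: 18.82
tcp_pos: [0.5112, -0.0582, 0.1214]
ee_rot: [[0.283, -0.52, -0.806], [0.008, -0.839, 0.545], [-0.959, -0.161, -0.234]]
wrist_force: [-2.3, -7.1, 2.8]
gripper_width: 0.659
```

```bash
python3 -c "
from show2 import *
go((.013,-70,-15));print(dial())"
```

```text
now [ 0.0014 -0.0006  0.0138] [ 14.  10. -38.   8. -26.  37.] 0.659 [-2.3 -7.1  2.8] [-2.8   1.2   0.42]
{'tx': 0.0015, 'ty': -0.0001, 'tz': 0.0017, 'ax': 0.0066, 'ay': -0.0002, 'az': -0.0018}
(np.float64(120.47314234232489), np.float64(50.1947775946723))
```

Request:
play_rows(commands=[{"fingers": 1,"tx": 0,"ty": 0,"tz": 0,"ax": 0.022,"ay": 0,"az": -0.0059},{"fingers": 1,"tx": 0,"ty": 0,"tz": 0,"ax": 0.044,"ay": 0,"az": -0.0118},{"fingers": 1,"tx": 0,"ty": 0,"tz": 0,"ax": 0.066,"ay": 0,"az": -0.0177},{"fingers": 1,"tx": 0,"ty": 0,"tz": 0,"ax": 0.086,"ay": 0,"az": -0.0231},{"fingers": 1,"tx": 0,"ty": 0,"tz": 0,"ax": 0.086,"ay": 0,"az": -0.0231}])

```text
time_s: 19.43
tcp_pos: [0.5103, -0.0579, 0.1207]
ee_rot: [[0.327, -0.695, -0.641], [0.063, -0.66, 0.748], [-0.943, -0.285, -0.172]]
wrist_force: [-3.2, -3.7, 4.2]
gripper_width: 0.661
```

```bash
python3 -c "
from show2 import *
go((.013,-54,-15));print(dial())
p,R,s=cur();print('moment about axis?',s['moment']@R[:,0])"
```

```text
now [ 0.0003 -0.0004  0.0137] [ 12.   9. -37.   1. -24.  30.] 0.661 [-3.2 -3.7  4.2] [-1.43  1.57  0.22]
{'tx': 0.001, 'ty': -0.0002, 'tz': 0.0004, 'ax': 0.0064, 'ay': 0.0002, 'az': -0.0018}
(np.float64(120.46997950210655), np.float64(50.03838602701822))
moment about axis? -0.5296961341532624
```

Request:
play_rows(commands=[{"fingers": 1,"tx": 0,"ty": 0,"tz": 0,"ax": 0.022,"ay": 0,"az": -0.0059},{"fingers": 1,"tx": 0,"ty": 0,"tz": 0,"ax": 0.044,"ay": 0,"az": -0.0118},{"fingers": 1,"tx": 0,"ty": 0,"tz": 0,"ax": 0.06,"ay": 0,"az": -0.0161},{"fingers": 1,"tx": 0,"ty": 0,"tz": 0,"ax": 0.06,"ay": 0,"az": -0.0161}])

```text
time_s: 19.97
tcp_pos: [0.51, -0.0573, 0.1203]
ee_rot: [[0.364, -0.786, -0.5], [0.094, -0.503, 0.859], [-0.927, -0.36, -0.109]]
wrist_force: [-3.9, -1.7, 3.5]
gripper_width: 0.657
```

```bash
python3 - <<'E'
from show2 import *
go((.013,-43,-15));print(dial())
p,R,s=cur();print('moment about axis?',s['moment']@R[:,0],s['moment']@-F[:,2])
t=viewer.capture("top")["image"][170:240,320:410,::-1];s=viewer.capture("scene")["image"][140:200,235:325,::-1]
f=cv2.resize(np.vstack([t,s]).astype(np.float32),(414,598),interpolation=cv2.INTER_CUBIC)
cv2.imwrite("pics/n7.png",np.clip(255*(np.clip(f,0,255)/255)**.5,0,255).astype(np.uint8))
E
```

```text
now [-0.0003  0.      0.0135] [ 11.   9. -37.  -4. -22.  24.] 0.657 [-3.9 -1.7  3.5] [-0.91  2.1   0.43]
{'tx': 0.0006, 'ty': -0.0003, 'tz': -0.0005, 'ax': 0.005, 'ay': 0.0005, 'az': -0.0015}
(np.float64(120.45701405798324), np.float64(50.108988444010414))
moment about axis? -0.5377589354309221 -1.1164622040283556
```

The torque about the axis rose from about 0.2 to a steady 0.5 N m and the tool lags slightly, so the ring looks to be at its stop with the pads slipping. Release and retract.

Request:
play_rows(commands=[{"fingers": -1,"tx": 0,"ty": 0,"tz": 0,"ax": 0,"ay": 0,"az": 0},{"fingers": -1,"tx": 0,"ty": 0,"tz": 0,"ax": 0,"ay": 0,"az": 0},{"fingers": -1,"tx": 0,"ty": 0,"tz": 0,"ax": 0,"ay": 0,"az": 0},{"fingers": -1,"tx": 0,"ty": 0,"tz": 0,"ax": 0,"ay": 0,"az": 0},{"fingers": -1,"tx": 0,"ty": 0,"tz": 0,"ax": 0,"ay": 0,"az": 0}])

```text
time_s: 20.68
tcp_pos: [0.5122, -0.0567, 0.1212]
ee_rot: [[0.368, -0.786, -0.497], [0.095, -0.5, 0.861], [-0.925, -0.364, -0.109]]
wrist_force: [-0.3, -0.5, -0.6]
gripper_width: 0.943
```

Request:
play_rows(commands=[{"fingers": -1,"tx": 0,"ty": 0,"tz": 0,"ax": 0,"ay": 0,"az": 0},{"fingers": -1,"tx": -0.02,"ty": 0,"tz": 0.0054,"ax": 0,"ay": 0,"az": 0},{"fingers": -1,"tx": -0.06,"ty": 0,"tz": 0.0161,"ax": 0,"ay": 0,"az": 0},{"fingers": -1,"tx": -0.1,"ty": 0,"tz": 0.0269,"ax": 0,"ay": 0,"az": 0},{"fingers": -1,"tx": -0.14,"ty": 0,"tz": 0.0376,"ax": 0,"ay": 0,"az": 0}])

```text
time_s: 21.1
tcp_pos: [0.4582, -0.0427, 0.2157]
ee_rot: [[0.366, -0.787, -0.496], [0.094, -0.499, 0.861], [-0.926, -0.362, -0.109]]
wrist_force: [0.2, 0.4, 1.0]
gripper_width: 0.999
```

```bash
python3 - <<'E'
from show2 import *
import pickle
go();print(dial())
P=pickle.load(open("P.pkl","rb"))
m={n:np.mean([viewer.capture(n)["image"].astype(float) for _ in range(6)],0) for n in("scene","top")}
o=[]
for a in ({n:P[n]["mean"] for n in m},m):
    s=a["scene"][160:190,262:302,::-1];t=a["top"][195:230,343:383,::-1]
    o.append(np.vstack([s,t]))
f=cv2.resize(np.hstack(o).astype(np.float32),(720,585),interpolation=cv2.INTER_CUBIC)
cv2.imwrite("pics/cmp.png",np.clip(255*(np.clip(f,0,255)/255)**.6,0,255).astype(np.uint8))
E
```

```text
now [0.0007 0.0003 0.123 ] [ 15.  -5. -36.   1. -36.  16.] 0.999 [0.2 0.4 1. ] [-0.1   0.6   0.04]
(np.float64(120.47268415890417), np.float64(49.79570431179471))
```

View pics/cmp.png

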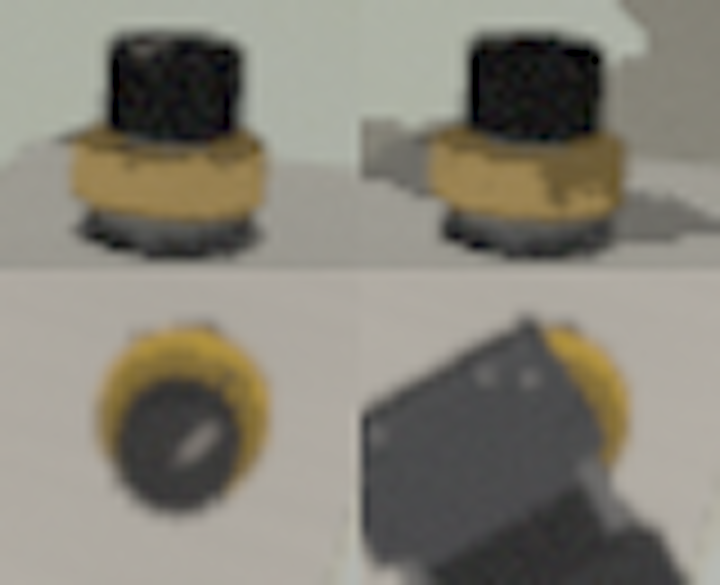

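Request:
play_rows(commands=[{"fingers": -1,"tx": -0.05,"ty": -0.1,"tz": 0.15,"ax": 0,"ay": 0,"az": 0},{"fingers": -1,"tx": -0.05,"ty": -0.1,"tz": 0.2,"ax": 0,"ay": 0,"az": 0},{"fingers": -1,"tx": -0.05,"ty": -0.15,"tz": 0.25,"ax": 0,"ay": 0,"az": 0},{"fingers": -1,"tx": -0.05,"ty": -0.15,"tz": 0.25,"ax": 0,"ay": 0,"az": 0},{"fingers": -1,"tx": -0.05,"ty": -0.15,"tz": 0.25,"ax": 0,"ay": 0,"az": 0}])

```text
time_s: 22.32
tcp_pos: [0.4404, 0.1591, 0.2679]
ee_rot: [[0.368, -0.786, -0.496], [0.096, -0.499, 0.861], [-0.925, -0.365, -0.109]]
wrist_force: [1.1, 0.7, -0.0]
gripper_width: 0.997
```

```bash
python3 - <<'E'
from show2 import *
import pickle
go()
P=pickle.load(open("P.pkl","rb"))
pt=viewer.capture("top");m={n:np.mean([viewer.capture(n)["image"].astype(float) for _ in range(6)],0) for n in("scene","top")}
o=[]
g=np.arange(-36,36,.2)/1000;U,V=np.meshgrid(-g,-g)
W=mv.q[:3]+np.stack([V,U,np.full_like(U,.031)],-1).reshape(-1,3)@F.T
uv=proj(pt,W).reshape(*U.shape,2).astype(np.float32)
for a in (P["top"]["mean"],m["top"]):
    o.append(cv2.remap(a.astype(np.float32)[...,::-1],uv[...,0],uv[...,1],cv2.INTER_CUBIC))
s=[cv2.resize(a[160:190,262:302,::-1].astype(np.float32),(360,230),interpolation=cv2.INTER_CUBIC) for a in (P["scene"]["mean"],m["scene"])]
f=np.vstack([np.hstack(o),np.hstack(s)])
cv2.imwrite("pics/cmp2.png",np.clip(255*(np.clip(f,0,255)/255)**.6,0,255).astype(np.uint8))
E
```

```text
now [-0.0344  0.1901  0.2037] [ 47.  -8. -37.  18. -43. -27.] 0.997 [ 1.1  0.7 -0. ] [-0.16  0.65 -0.05]
```

View pics/cmp2.png

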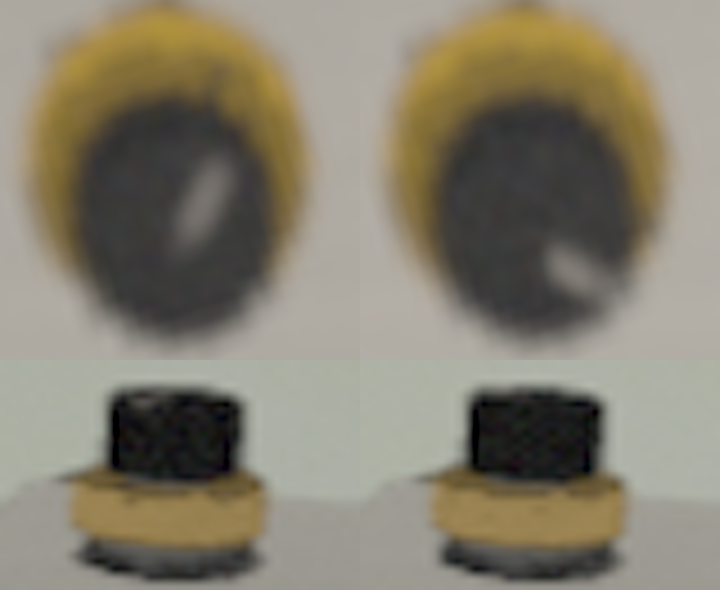

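```bash
python3 - <<'E'
from show2 import *
import pickle
P=pickle.load(open("P.pkl","rb"))
a0=P["top"]["mean"];pt=viewer.capture("top")
a1=np.mean([viewer.capture("top")["image"].astype(float) for _ in range(10)],0)
def pol(r0,r1,z0,z1):
    ang=np.arange(0,360,10.)
    out=[]
    for a in (a0,a1):
        v=[]
        for t in np.radians(ang):
            rr=np.linspace(r0,r1,6);zz=np.linspace(z0,z1,6)
            W=mv.q[:3]+np.stack([rr*np.cos(t),-rr*np.sin(t),zz],-1)@F.T
            uv=proj(pt,W).astype(np.float32)[None]
            v.append(cv2.remap(a.mean(2).astype(np.float32),uv[...,0],uv[...,1],cv2.INTER_CUBIC).mean())
        out.append(v)
    return ang,np.array(out)
for nm,arg in (("face",(.023,.028,.031,.031)),("side",(.029,.029,.015,.030))):
    ang,o=pol(*arg); print(nm);print([(int(a),int(x),int(y),int(round(y-x))) for a,x,y in zip(ang,*o)])
print(dial())
E
```

```text
face
[(0, 70, 71, 1), (10, 65, 69, 5), (20, 62, 72, 10), (30, 65, 70, 5), (40, 73, 75, 2), (50, 78, 79, 1), (60, 80, 83, 3), (70, 86, 86, 1), (80, 92, 91, -1), (90, 94, 97, 3), (100, 91, 93, 2), (110, 90, 87, -3), (120, 86, 85, -1), (130, 72, 77, 5), (140, 46, 58, 13), (150, 39, 66, 27), (160, 26, 45, 20), (170, 23, 25, 2), (180, 22, 23, 1), (190, 21, 21, 0), (200, 22, 24, 2), (210, 25, 27, 2), (220, 34, 35, 1), (230, 40, 44, 4), (240, 45, 47, 2), (250, 51, 53, 2), (260, 54, 55, 1), (270, 55, 57, 2), (280, 59, 61, 2), (290, 55, 57, 1), (300, 57, 60, 3), (310, 58, 60, 2), (320, 61, 65, 4), (330, 60, 61, 2), (340, 61, 64, 2), (350, 65, 67, 2)]
side
[(0, 83, 85, 1), (10, 95, 101, 6), (20, 99, 102, 3), (30, 101, 106, 5), (40, 104, 111, 7), (50, 111, 116, 5), (60, 122, 126, 4), (70, 125, 129, 4), (80, 125, 128, 3), (90, 123, 125, 2), (100, 120, 124, 4), (110, 113, 117, 3), (120, 104, 103, -1), (130, 93, 94, 1), (140, 60, 67, 7), (150, 43, 62, 19), (160, 27, 54, 27), (170, 24, 30, 6), (180, 23, 24, 1), (190, 22, 23, 1), (200, 25, 26, 1), (210, 30, 33, 3), (220, 46, 48, 2), (230, 58, 62, 4), (240, 67, 72, 4), (250, 73, 74, 2), (260, 77, 78, 1), (270, 85, 86, 2), (280, 86, 89, 2), (290, 86, 84, -2), (300, 84, 85, 1), (310, 84, 87, 3), (320, 85, 89, 4), (330, 89, 89, 0), (340, 86, 91, 5), (350, 84, 84, 0)]
(np.float64(120.46757741877722), np.float64(50.65742662217881))
```

```bash
python3 - <<'E'
from show2 import *
import pickle
P=pickle.load(open("P.pkl","rb"))
a0=P["top"]["mean"];pt=viewer.capture("top")
a1=np.mean([viewer.capture("top")["image"].astype(float) for _ in range(16)],0)
def prof(a,r0,r1,ang):
    v=[]
    for t in np.radians(ang):
        rr=np.linspace(r0,r1,8);W=mv.q[:3]+np.stack([rr*np.cos(t),-rr*np.sin(t),np.full(8,.031)],-1)@F.T
        uv=proj(pt,W).astype(np.float32)[None];v.append(cv2.remap(a[...,0].astype(np.float32),uv[...,0],uv[...,1],cv2.INTER_LINEAR).mean())
    return np.array(v)
for r0,r1 in ((.022,.026),(.025,.029)):
    for lo,hi in ((0,50),(90,146)):
        ang=np.arange(lo,hi,4);print(r0,[(int(x),round(float(d),0)) for x,d in zip(ang,prof(a1,r0,r1,ang)-prof(a0,r0,r1,ang))])
E
```

```text
0.022 [(0, 2.0), (4, 3.0), (8, 6.0), (12, 10.0), (16, 16.0), (20, 19.0), (24, 17.0), (28, 11.0), (32, 8.0), (36, 5.0), (40, 2.0), (44, 0.0), (48, 0.0)]
0.022 [(90, 2.0), (94, 3.0), (98, 2.0), (102, -1.0), (106, -5.0), (110, -8.0), (114, -9.0), (118, -6.0), (122, -2.0), (126, 1.0), (130, 2.0), (134, 5.0), (138, 10.0), (142, 19.0)]
0.025 [(0, 2.0), (4, 4.0), (8, 6.0), (12, 8.0), (16, 11.0), (20, 15.0), (24, 15.0), (28, 12.0), (32, 8.0), (36, 5.0), (40, 2.0), (44, -0.0), (48, -0.0)]
0.025 [(90, 3.0), (94, 4.0), (98, 4.0), (102, 2.0), (106, 0.0), (110, -2.0), (114, -4.0), (118, -2.0), (122, 1.0), (126, 2.0), (130, 3.0), (134, 4.0), (138, 7.0), (142, 11.0)]
```

The black line on the ring moved from about 21° to 114°, a turn of 93°. The axis torque rose and the pads began to slip at about that same angle, so the ring met its stop there. The needle is unchanged at 120.5° and the gripper is clear, so I hand in.

```bash
python3 -c "
from look import *
print(r.sense()['time_s'],job.finish_job())"
```

```text
the job is handed in; nothing more can be done
24.5667 None
```

The regulator is set to the marker, the lock ring is tight as far as I can measure, and I handed the job in at 24.6 s of the 72 s allowed. No verdict is given, so these are my own checks.

- **Needle:** I turned the knob about 91° clockwise. The needle reads 120.5° against the marker at about 121.6°, roughly 0.7 mm at the tip. It stayed there when I let go of the knob, through the ring tightening, and in the last picture check before handing in.
- **Ring:** Its black line moved about 93°. That is less than the 109° of full travel, so it must have started about 0.28 rad in. I take it to be at its stop because at about 94° of gripper turn the tool began to lag and the axis torque jumped. After that the torque held near 0.5 N m while the gripper slipped on to 121°. This is inferred; I had no direct reading of the ring angle.
- **Surroundings:** The gripper is open and away from everything. I kept the arm clear of the labware but did not compare its position before and after.

Three things disagreed along the way:
- **Fingertips:** They stand about 4 mm behind the reported TCP, not 19 mm ahead. My first close therefore shut above the knob and pressed on its top with about 10 N; the needle did not move. I corrected for this afterwards.
- **Square-on approach:** The arm reached its joint limits, so I worked with the tool tilted 15° about the jaw axis.
- **Knob axis:** It was about 2 mm from my first camera estimate.

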